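# Raise a pail's bail and hang it on the hook stand

## Task

Hang the yellow pail on the two-armed hook stand to clear the counter: first swing its folded bail up until it stands upright, with the pail still standing on the counter, then lift it by the bail's wooden grip and hook the bail over both arms of the stand, so that the pail hangs freely and still. Keep the yellow pail level enough not to spill, and leave the white pail standing where it is.

Things in the scene. Friction and masses are not known exactly. Their poses are not given: they have to be found in the camera images.
- yellow_pail: Loose yellow metal pail, 0.3 to 0.5 kg, 85 mm high, 120 mm across the rim, 96 mm at the foot; origin at the centre of its underside. Its 6 mm wire bail pivots about an axis along the pail's y, 75 mm up, through the centre line; legs at y = +-70 mm, 85 mm long, joined by a straight crossbar. Folded, it slants out over the pail's +x side (away from the robot), crossbar just outside the rim.
- yellow_pail_grip (a point): Centre of the dark wooden grip on the yellow pail's bail: a round sleeve 14 mm in diameter, 40 mm long along the pail's y, around the middle of the crossbar, 85 mm from the pivot axis; smooth lacquer (friction about 0.45). With the bail upright and the pail on the counter it is 160 mm above the counter.
- yellow_pail_bail (a joint): Angle of the yellow pail's bail: 0 = folded (35 degrees above level, over the pail's +x side), grows as it is raised, 0.96 rad = upright, 1.92 = folded the other way. Hinge friction (0.02 N m) lets it stay where it is left; a push of about 0.5 N at the grip moves it.
- hook_stand: Fixed: wooden base 15 mm thick, two rear posts at x = +100 mm, two dark steel hook arms 10 mm thick at y = +-42 mm (74 mm free between) reaching to the stand's -x (towards the robot). Origin at counter level below the seats. Arm tops: 234 mm high at x = +40, 210 at the seat x = 0, 235 at the upturned tip x = -38. A hung bail's crossbar lies along y, its axis about 213 mm up.
- white_pail: Bystander: a pail of the same shape and size in white, also with its bail folded over its +x side; origin at the centre of its underside. Not to be moved.

How it is judged:
On the way:
1. the yellow pail's bail stands within 17 degrees of upright while the pail stands on the counter (value of joint yellow_pail_bail between 0.66 and 1.26 rad and height (world z) of yellow_pail below 0.006 m and angle between yellow_pail's own z axis and vertical below 0.1 rad), for 0.2 s.
At the end, for the whole second after the job is handed in: The yellow pail hangs still (under 5 cm/s, tilted under 20 degrees, foot over 30 mm up) with its crossbar in both hook seats: grip centre within 18 mm front to back and 25 mm sideways of the middle between the seats, 203 to 225 mm up, crossbar within 11 degrees of the stand's y (x of yellow_pail_grip in the frame of hook_stand between -0.018 and 0.018 m and y of yellow_pail_grip in the frame of hook_stand between -0.025 and 0.025 m and height (world z) of yellow_pail_grip between 0.203 and 0.225 m and angle between the y axis of yellow_pail_grip and the y axis of hook_stand, either way round below 0.2 rad and angle between yellow_pail's own z axis and vertical below 0.35 rad and height (world z) of yellow_pail above 0.03 m and contact force between yellow_pail and hook_stand above 1 N and linear speed of yellow_pail below 0.05 m/s); the robot touches nothing.
It fails at once if the white pail is moved by more than 30 mm or tipped by more than 14 degrees (distance of white_pail from where it was at the start of the episode above 0.03 m or angle between white_pail's own z axis and vertical above 0.25 rad).
It fails at once if the yellow pail is tipped by more than 40 degrees (angle between yellow_pail's own z axis and vertical above 0.7 rad).
It also fails if it takes over 70 s, if anything falls off the work surface, if the arm or the gripper's body presses on something with over 40 N, if the wrist force passes 120 N, or if a joint passes its speed limit or range.

## Robot

A 6-joint arm with a two-finger parallel gripper is mounted at the origin on the work surface. World frame = base frame: x ahead of the robot, y to its left, z up, the work surface at z = 0. Lengths are in m, angles in rad, forces in N, time in s.
With the tool pointing down it reaches from about 0.275 to 0.75 m from the base axis. Payload 10.2 kg.
Tool frame: the origin (TCP) lies at the very end of the fingers, on their centre line; the grasp point (between the pads) lies 19 mm behind it; x points along the fingers, y is the direction in which the jaws open and shut, and the axes are right-handed (so a half turn about x gives the same grasp; the last joint's range is limited). The gripper opens to 88 mm and grips with 3 to 60 N. Pads are 18 mm wide; open, the fingers measure 123 mm over their backs; the gripper's body (75 mm by 187 mm) begins 45 mm behind the grasp point.
Start: joints at [0.9, 0.313, 1.498, -0, 1.331, -0.223], TCP at [0.227, 0.473, 0.21] pointing down, gripper open.
Joint ranges: [-2.94, 2.94], [-0.97, 2.17], [0.19, 2.56], [-1.23, 4.37], [0.02, 3.11], [-2.88, 2.88]. Speed limits (rad/s): [2.39, 2.39, 3.01, 3.14, 3.14, 3.14].

## Interface

Orientations are given as a unit quaternion [w, x, y, z].
In Python, from station import arm gives the robot as it stands. The module is installed in compiled form; this text tells all that it offers.
- The arm moves only by the tool arm_command, never from a script. Its argument "steps" is a list that holds one entry, the list of rows, each a list of 5 numbers: the shift along the tool's x, y, z in m, then the turn about the tool's x in rad, then the opening, from 0 (shut) to 1 (fully open). A call has 1 to 12 rows; each row shifts and turns the pose as measured when the row begins, along the tool's axes as they then stand; what a row does not reach is not made up. A row lasts 1/12 s, in which the tool goes at most 41.7 mm and 7.16 degrees, less where a joint would pass 70% of its speed; a pose out of reach is approached as far as the arm can. A call with a gripper value outside its range is refused whole. The fingers move at their own pace and stop on an object; "grip_force" is the grip in N (left out, the last holds). Time passes only in rows, so rows that do not move let the fingers close. It gives the time, the measured TCP pose, the force and the opening at its end, in the units of the state.
- arm.read_state(): the state, without advancing time (a new reading comes with each control period).
- arm.snapshot(name): name is "scene" or "top" or "wrist"; returns the picture (420x560x3 uint8, blue, green, red); there is no depth.
- arm.camera_model(name): a dict with "intrinsics" (3x3 intrinsics, pixels), "rvec" (rotation vector, rad) and "tvec" (3), from world to camera coordinates, as OpenCV has them. Camera axes: x right, y down, z forward; pixel columns grow to the right and rows downward; lengths in m; the calibration is good to about 2 mm. A picture is of the moment at which its call begins: read the wrist's pose just before it. camera_model takes no time and is no camera call; for the wrist camera it gives the pose at the moment of the call.
- arm.hand_in(): hands the job in, once; it reports no verdict.
The state is a dict: "t": time; "joints": joint angles; "dq": joint speeds; "tau": joint torques, N m; "tcp_pos": TCP position; "tcp_rot": TCP orientation; "ft_force": force on the tool from outside, world axes, zero at the start; "moment": the same for the moment, N m; "width": finger opening in m.
Only numpy, scipy, OpenCV 4.12 (cv2) and the standard library are available. Lean on these libraries where they do the work, as an engineer would, in place of code of your own. Each camera call takes 0.05 s, during which the arm holds its last target.

## Working session

There is one attempt and no reset: what is moved stays moved. The work goes in short steps, Python scripts to look and compute and a tool call to move; the robot and the scene stay as the last step left them, time stands still between calls to the robot, and variables do not carry over. Pictures are saved under pics/ and viewed, and the job is handed in when it is done.

Besides the shell and the picture viewer there is one more tool, called after "Request:" by a JSON object that holds its "op" and its "data". arm_command: Moves the arm, as the interface text tells. Its arguments: {"type":"object","properties":{"steps":{"type":"array","items":{"type":"array","items":{"type":"array","items":{"type":"number"}}}},"grip_force":{"type":"number"}},"required":["steps"]}

```bash
mkdir -p pics
python3 - <<'E'
from station import arm
import cv2,numpy as np
print(arm.read_state())
for n in ["scene","top"]:
    cv2.imwrite(f"pics/{n}0.png",arm.snapshot(n))
    m=arm.camera_model(n);R=cv2.Rodrigues(np.array(m["rvec"]))[0];print(n,m["intrinsics"],-R.T@np.array(m["tvec"]).ravel())
    print(R)
E
```

```text
{'t': 0.0, 'joints': array([ 8.99566040e-01,  3.13430406e-01,  1.49843989e+00,  3.87369796e-05,
        1.33097770e+00, -2.23408395e-01]), 'dq': array([-0.00066499, -0.00040401,  0.00053564,  0.00108184, -0.00165395,
        0.00092112]), 'tau': array([ 8.23383598e-04, -4.02215946e+01, -2.52273756e+01,  6.95540453e-02,
        3.51784634e-02, -7.39093753e-05]), 'tcp_pos': array([0.2271554 , 0.47300608, 0.20937006]), 'tcp_rot': array([ 0.68925009,  0.156618  ,  0.68965804, -0.15740682]), 'ft_force': array([ 0.88140355, -0.69349097, -0.53555141]), 'moment': array([ 0.02038345, -0.03122145,  0.04125204]), 'width': 0.08778016750543202}
scene [[400.55101158   0.         274.83387113]
 [  0.         400.55101158 212.92032648]
 [  0.           0.           1.        ]] [ 1.06666516 -0.33817724  0.53289551]
[[ 5.99243361e-01  8.00566902e-01  1.74546883e-04]
 [ 4.31302871e-01 -3.22656756e-01 -8.42538101e-01]
 [-6.74451798e-01  5.04960646e-01 -5.38636722e-01]]
top [[414.06002611   0.         280.08296525]
 [  0.         414.06002611 208.3339651 ]
 [  0.           0.           1.        ]] [0.47612235 0.03598624 0.991726  ]
[[-0.01261164 -0.99989729  0.00680867]
 [-0.99721515  0.01207668 -0.07359416]
 [ 0.07350438 -0.00771786 -0.99726503]]
```

View pics/scene0.png

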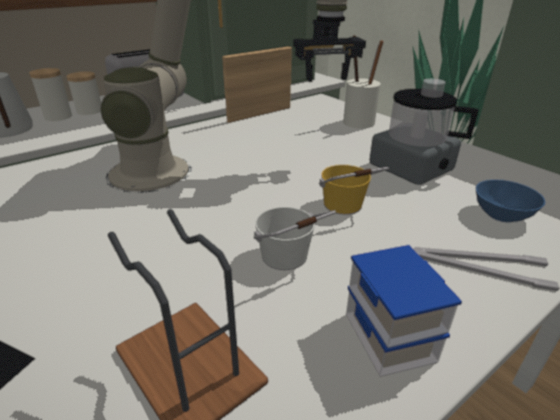

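View pics/top0.png

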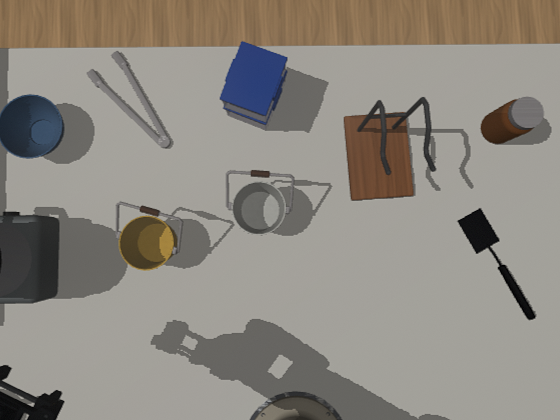

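The top view shows the yellow pail at about (148,242) with its grip at (150,211). The white pail is at (260,208), the stand base around (380,157), and the hook tips near (388,171) and (432,168). Next I'll measure them.

```bash
cat > h.py <<'E'
from station import arm
import cv2,numpy as np
def cam(n):
    m=arm.camera_model(n);return np.array(m["intrinsics"]),cv2.Rodrigues(np.array(m["rvec"]))[0],np.array(m["tvec"]).ravel()
def ray(c,p):
    K,R,t=c;d=R.T@np.linalg.inv(K)@np.array([p[0],p[1],1.]);return -R.T@t,d/np.linalg.norm(d)
def onz(c,p,z):
    o,d=ray(c,p);return o+d*(z-o[2])/d[2]
def tri(c1,p1,c2,p2):
    o1,d1=ray(c1,p1);o2,d2=ray(c2,p2)
    s=np.linalg.lstsq(np.c_[d1,-d2],o2-o1,rcond=None)[0]
    a=o1+s[0]*d1;b=o2+s[1]*d2;return (a+b)/2,np.linalg.norm(a-b)
def proj(c,P):
    K,R,t=c;q=K@(R@np.asarray(P)+t);return q[:2]/q[2]
E
python3 - <<'E'
from h import *
top=cam("top");sc=cam("scene")
T=cv2.imread("pics/top0.png");S=cv2.imread("pics/scene0.png")
def comps(im,lo,hi,mina):
    m=cv2.inRange(cv2.cvtColor(im,cv2.COLOR_BGR2HSV),lo,hi)
    n,l,s,c=cv2.connectedComponentsWithStats(m)
    return [(s[i],c[i].round(1),(l==i).astype(np.uint8)) for i in range(1,n) if s[i][4]>=mina]
for nm,im in(("top",T),("scene",S)):
    print(nm)
    for s,c,m in comps(im,(18,140,80),(32,255,255),200):print("yel",s,c)
    for s,c,m in comps(im,(0,70,20),(14,255,110),25):print("brown",s,c)
    for s,c,m in comps(im,(3,80,60),(16,255,190),1500):
        r=cv2.boxPoints(cv2.minAreaRect(cv2.findNonZero(m)));print("wood",s,c,r.round(1).tolist())
        if nm=="top":print([onz(top,p,.015).round(3).tolist() for p in r])
for s,c,m in comps(T,(18,140,80),(32,255,255),200):
    k=cv2.minEnclosingCircle(cv2.findNonZero(m));print(k,onz(top,k[0],.085),k[1]/414*.9)
cv2.imwrite("pics/a.png",cv2.resize(T[80:280,90:260],None,fx=3.5,fy=3,interpolation=2)[:600])
cv2.imwrite("pics/b.png",cv2.resize(T[80:210,330:450],None,fx=4.5,fy=4.5,interpolation=2))
cv2.imwrite("pics/c.png",cv2.resize(S[200:410,90:280],None,fx=2.8,fy=2.8,interpolation=2))
E
```

```text
top
yel [ 138  216   36   54 1141] [155.8 242.6]
brown [ 481  100   52   44 1033] [499.9 125.7]
brown [ 344  115   69   85 3934] [378.  158.2]
brown [251 170  18   7  83] [259.9 172.9]
brown [140 206  18  10  94] [148.7 210.2]
wood [    0     0   560    48 23930] [275.3  22.4] [[0.0, 47.0], [0.0, 0.0], [559.0, 0.0], [559.0, 47.0]]
[[0.948, 0.702, 0.015], [1.067, 0.707, 0.015], [1.055, -0.667, 0.015], [0.936, -0.659, 0.015]]
wood [ 344  115   69   85 4629] [377.3 158.7] [[343.29998779296875, 116.19999694824219], [405.29998779296875, 110.5999984741211], [413.0, 195.0], [351.0, 200.60000610351562]]
[[0.769, -0.127, 0.015], [0.781, -0.277, 0.015], [0.576, -0.288, 0.015], [0.564, -0.14, 0.015]]
scene
yel [323 166  39  13 267] [338.2 170.8]
yel [ 324  174   46   39 1290] [345.8 193.4]
brown [  0   0 157  11 941] [58.3  3.2]
brown [369  41  14  43 121] [375.5  61.1]
brown [355  57   3  23  30] [355.7  67.5]
brown [  0 100   9  27  79] [  3.6 114. ]
brown [355 169  16   7  58] [363.2 171.9]
brown [297 217  19  11 106] [306.4 221.7]
brown [171 316  49  37 103] [188.8 337. ]
brown [ 116  321  124   99 1193] [185.6 384.6]
brown [213 380  55  40 300] [239.  400.6]
wood [ 224   47   67   75 2551] [256.7  83.4] [[218.8000030517578, 56.29999923706055], [289.70001220703125, 46.20000076293945], [299.0, 111.0], [228.0, 121.0999984741211]]
wood [ 116  321  152   99 8347] [189.6 375.4] [[114.0, 346.8999938964844], [208.60000610351562, 286.70001220703125], [271.5, 385.6000061035156], [176.89999389648438, 445.79998779296875]]
wood [ 449  332  111   88 2827] [515.9 393.4] [[449.0, 419.0], [449.0, 332.0], [559.0, 332.0], [559.0, 419.0]]
((146.97886657714844, 242.41549682617188), 26.880708694458008) [0.47204384 0.31977253 0.085     ] 0.05843632324882175
```

View pics/a.png

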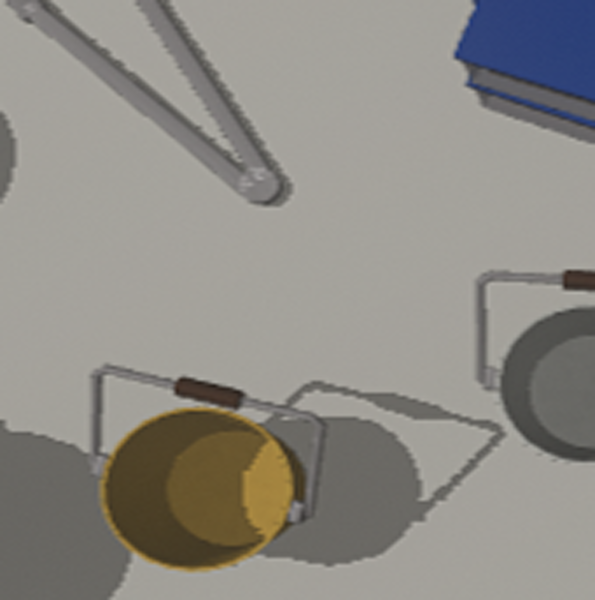

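View pics/b.png

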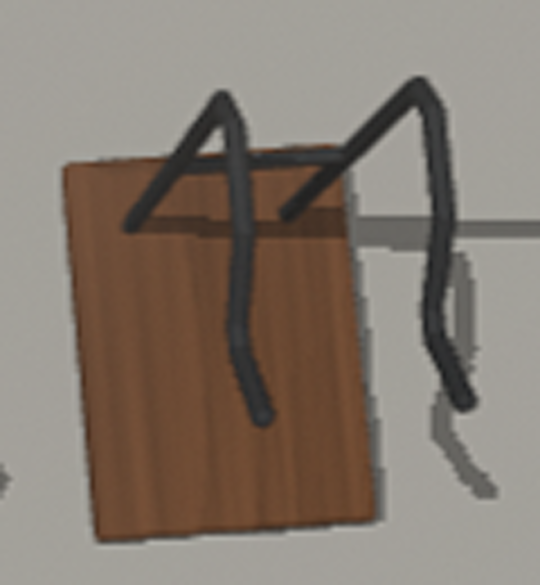

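View pics/c.png

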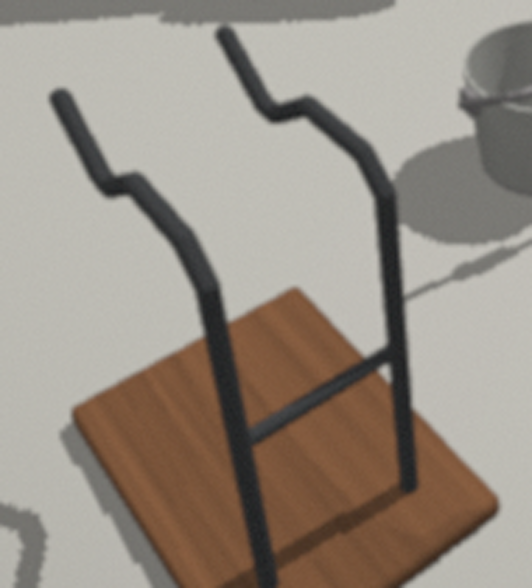

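Run:
```python
from h import *
top=cam("top");sc=cam("scene")
tl,g1=tri(top,(388.4,173),sc,(170,211.6));tr,g2=tri(top,(433.3,170),sc,(111.4,234))
sl,g3=tri(top,(383.3,157.8),sc,(187.1,241.1));sr,g4=tri(top,(426.2,155.6),sc,(129.3,267.1))
pl=onz(top,(358.9,130.7),.015);pr=onz(top,(394,127.8),.015)
for n,v in dict(tl=tl,tr=tr,sl=sl,sr=sr,pl=pl,pr=pr).items():print(n,v.round(4))
print(g1,g2,g3,g4)
for a,b in((tl,tr),(sl,sr),(pl,pr)):
    d=a-b;print("mid",(a+b)/2,"len",np.linalg.norm(d),"yaw",np.degrees(np.arctan2(-d[0],d[1])))
print("grip",onz(top,(148.7,210.2),.124), tri(top,(148.7,210.2),sc,(363.2,171.9)))
a=onz(top,(118.3,203.3),.124);b=onz(top,(182,220.7),.124);d=a-b;print("bail",a,b,np.linalg.norm(d),"yaw",np.degrees(np.arctan2(-d[0],d[1])))
for s in (1,):
    gy=np.array([.472,.3198]);print("white grip",tri(top,(259.9,172.9),sc,(306.4,221.7)))
```

```text
tl [ 0.596  -0.1714  0.2303]
tr [ 0.6006 -0.2551  0.2302]
sl [ 0.6317 -0.1691  0.1989]
sr [ 0.6353 -0.253   0.1969]
pl [ 0.7328 -0.1632  0.015 ]
pr [ 0.7389 -0.2479  0.015 ]
0.0015248253711417647 0.0017887176556560073 0.0057709868107469284 0.006210616147996241
mid [ 0.59829499 -0.21325696  0.23024456] len 0.08389923874809292 yaw 3.1797651272427463
mid [ 0.63348608 -0.21103295  0.19790857] len 0.08403365957350678 yaw 2.4256303403003003
mid [ 0.73585521 -0.20556352  0.015     ] len 0.08491648462633518 yaw 4.170010652606725
grip [0.53949213 0.30470653 0.124     ] (array([0.53942118, 0.3041169 , 0.12625902]), np.float64(0.00027863025834690705))
bail [0.55477618 0.36849026 0.124     ] [0.51661    0.23491493 0.124     ] 0.13892093057925806 yaw -15.946108898594105
white grip (array([0.61552295, 0.07112049, 0.12618254]), np.float64(0.0005523490942499525))
```

```bash
cat >> h.py <<'E'
from scipy.spatial.transform import Rotation as Ro
def pose():
    s=arm.read_state();q=s["tcp_rot"];R=Ro.from_quat([q[1],q[2],q[3],q[0]]).as_matrix()
    return s,s["tcp_pos"],R
def plan(grasp,yawdeg):
    """tool-frame shift to bring grasp point (19mm behind tcp) to 'grasp', jaw axis along yaw"""
    s,p,R=pose();tgt=np.array(grasp)-[0,0,.019]
    d=R.T@(tgt-p);a=np.degrees(np.arctan2(R[1,1],R[0,1]))
    t=-((yawdeg-a+90)%180-90)
    print("t",s["t"].round(2) if hasattr(s["t"],'round') else s["t"],"grasp at",(p+[0,0,.019]).round(4),"jawyaw",a.round(1),"shift",d.round(4),"turn rad",np.radians(t).round(3),"j",s["joints"].round(2),"w",s["width"],"F",s["ft_force"].round(1))
    return R
E
python3 - <<'E'
from h import *
print(plan((.5395,.3045,.124),-15.9).round(3))
plan((.5395,.3045,.22),-15.9)
top=cam("top");sc=cam("scene")
print(tri(top,(222/4.5+330,95/4.5+80),sc,(385/2.8+90,195/2.8+200)),tri(top,(418/4.5+330,80/4.5+80),sc,(208/2.8+90,285/2.8+200)))
E
```

```text
t 0.1 grasp at [0.2272 0.473  0.2284] jawyaw 64.3 shift [ 0.1043 -0.0166  0.3545] turn rad 1.401 j [ 0.9   0.31  1.5   0.    1.33 -0.22] w 0.08829616824673117 F [ 0.7  0.6 -0.9]
[[-0.001  0.433  0.901]
 [-0.001  0.901 -0.433]
 [-1.    -0.001 -0.   ]]
t 0.1 grasp at [0.2272 0.473  0.2284] jawyaw 64.3 shift [ 0.0083 -0.0167  0.3545] turn rad 1.401 j [ 0.9   0.31  1.5   0.    1.33 -0.22] w 0.08829616824673117 F [ 0.7  0.6 -0.9]
(array([ 0.73725122, -0.16280432,  0.21620016]), np.float64(0.0003552874707734321)) (array([ 0.74265529, -0.2461391 ,  0.21722573]), np.float64(0.0009023247317891408))
```

Request:
{"op": "arm_command", "data": {"steps": [[[0.0, -0.0014, 0.03, 0, 0.5], [0.0, -0.0014, 0.03, 0, 0.5], [0.0, -0.0014, 0.03, 0, 0.5], [0.0, -0.0014, 0.03, 0, 0.5], [0.0, -0.0014, 0.03, 0, 0.5], [0.0, -0.0014, 0.03, 0, 0.5], [0.0, -0.0014, 0.03, 0, 0.5], [0.0, -0.0014, 0.03, 0, 0.5], [0.0, -0.0014, 0.03, 0, 0.5], [0.0, -0.0014, 0.03, 0, 0.5], [0.0, -0.0014, 0.03, 0, 0.5], [0.0, -0.0014, 0.03, 0, 0.5]]]}}

```text
t: 1.1
tcp_pos: [0.5528, 0.2961, 0.2047]
tcp_rot: [0.687, 0.152, 0.693, -0.156]
ft_force: [0.1, -0.2, 0.0]
width: 0.0442
```

Request:
{"op": "arm_command", "data": {"steps": [[[0, 0, 0, 0.117, 0.5], [0, 0, 0, 0.117, 0.5], [0, 0, 0, 0.117, 0.5], [0, 0, 0, 0.117, 0.5], [0, 0, 0, 0.117, 0.5], [0, 0, 0, 0.117, 0.5], [0, 0, 0, 0.117, 0.5], [0, 0, 0, 0.117, 0.5], [0, 0, 0, 0.117, 0.5], [0, 0, 0, 0.117, 0.5], [0, 0, 0, 0.117, 0.5], [0, 0, 0, 0.117, 0.5]]]}}

```text
t: 2.1
tcp_pos: [0.5567, 0.2898, 0.1965]
tcp_rot: [-0.405, -0.57, -0.409, 0.586]
ft_force: [-0.4, -0.1, -0.1]
width: 0.0441
```

Run:
```python
from h import *
plan((.5395,.3045,.20),-15.9)
c=cam("wrist");im=arm.snapshot("wrist");cv2.imwrite("pics/w1.png",im)
m=cv2.inRange(cv2.cvtColor(im,cv2.COLOR_BGR2HSV),(0,70,20),(14,255,110))
n,l,s,ce=cv2.connectedComponentsWithStats(m)
for i in range(1,n):
    if s[i][4]>40:
        print(s[i],ce[i],onz(c,ce[i],.125))
```

```text
t 2.1 grasp at [0.5567 0.2898 0.2155] jawyaw -19.8 shift [ 0.0158 -0.0209 -0.0083] turn rad -0.068 j [ 0.29  0.57  1.15 -0.    1.44  0.64] w 0.044141319510538325 F [-0.4 -0.1 -0.1]
[ 239  164   23   58 1028] [250.38715953 192.78988327] [0.53794694 0.30530213 0.125     ]
[539 409  14  11 116] [545.56034483 414.1637931 ] [0.70522389 0.03437238 0.125     ]
```

View pics/w1.png

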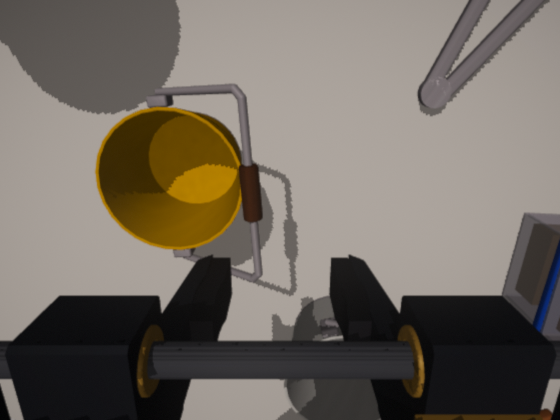

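The wrist view shows the grip at about (250,193), which gives (0.538, 0.305) and agrees with the top view. Next I'll line up above it, correcting in small rows.

Request:
{"op": "arm_command", "data": {"steps": [[[0, -0.007, -0.003, -0.034, 0.5], [0, -0.007, -0.003, -0.034, 0.5], [0, -0.007, -0.002, 0, 0.5], [0, 0, 0, 0, 0.5]]]}}

```text
t: 2.48
tcp_pos: [0.5373, 0.3049, 0.1954]
tcp_rot: [-0.427, -0.553, -0.432, 0.571]
ft_force: [0.1, 0.9, 0.0]
width: 0.0442
```

Run:
```python
from h import *
print(plan((.539,.305,.125),-15.9).round(3))
```

```text
t 2.4833 grasp at [0.5373 0.3049 0.2144] jawyaw -15.3 shift [ 0.0894  0.0035 -0.0019] turn rad 0.011 j [ 0.33  0.55  1.19 -0.    1.43  0.59] w 0.04421380597151809 F [0.1 0.9 0. ]
[[-0.024  0.964 -0.263]
 [-0.009 -0.264 -0.965]
 [-1.    -0.02   0.015]]
```

Request:
{"op": "arm_command", "data": {"steps": [[[0.018, 0.001, -0.0005, 0.005, 0.5], [0.018, 0.001, -0.0005, 0.005, 0.5], [0.018, 0.001, -0.0005, 0, 0.5], [0.018, 0.0, 0, 0, 0.5], [0.014, 0.0, 0, 0, 0.5], [0, 0, 0, 0, 0.5]]]}}

```text
t: 2.98
tcp_pos: [0.5379, 0.3061, 0.1073]
tcp_rot: [-0.428, -0.554, -0.432, 0.569]
ft_force: [0.4, 0.0, -0.3]
width: 0.0441
```

Run:
```python
from h import *
plan((.539,.305,.125),-15.9)
cv2.imwrite("pics/w2.png",arm.snapshot("wrist"));cv2.imwrite("pics/s2.png",cv2.resize(arm.snapshot("scene")[100:260,250:450],None,fx=3,fy=3))
```

```text
t 2.9833 grasp at [0.5379 0.3061 0.1263] jawyaw -15.1 shift [0.0013 0.0014 0.0008] turn rad 0.014 j [ 0.33  0.62  1.31 -0.    1.24  0.59] w 0.04409618771330335 F [ 0.4  0.  -0.3]
```

View pics/w2.png

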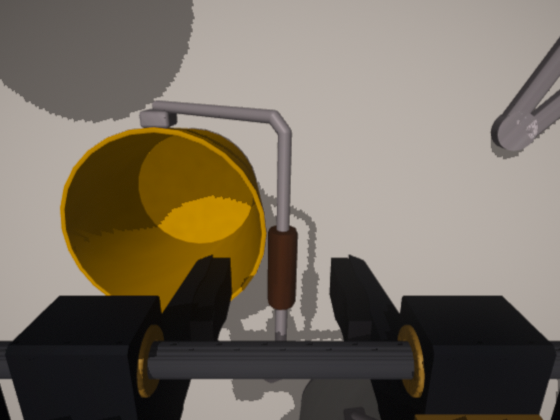

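View pics/s2.png

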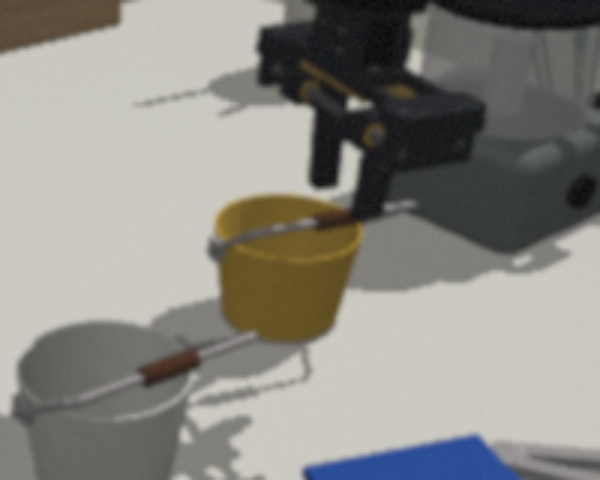

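Run:
```python
from h import *
s,p,R=pose()
c=cam("wrist");sc=cam("scene");g=p-R[:,0]*.019
print("wrist grasp px",proj(c,g),"tcp",proj(c,p),"scene",(proj(sc,g)-[250,100])*3)
im=cv2.imread("pics/w2.png")
m=cv2.inRange(cv2.cvtColor(im,cv2.COLOR_BGR2HSV),(0,70,20),(14,255,110))
n,l,st,ce=cv2.connectedComponentsWithStats(m)
for i in range(1,n):
    if st[i][4]>200: print(st[i],ce[i],onz(c,ce[i],.125))
cv2.imwrite("pics/t2.png",cv2.resize(arm.snapshot("top")[160:290,80:220],None,fx=4,fy=4))
```

```text
wrist grasp px [282.07212272 267.51865695] tcp [281.90776498 249.96037903] scene [342.33822554 211.2411386 ]
[ 268  226   29   84 2185] [281.4389016  267.51258581] [0.53850419 0.30461786 0.125     ]
```

The grasp point projects exactly onto the grip centre, so I'll close gently.

Request:
{"op": "arm_command", "data": {"steps": [[[0, 0, 0, 0, 0], [0, 0, 0, 0, 0], [0, 0, 0, 0, 0], [0, 0, 0, 0, 0], [0, 0, 0, 0, 0], [0, 0, 0, 0, 0]]], "grip_force": 5}}

```text
t: 3.63
tcp_pos: [0.5414, 0.3075, 0.1157]
tcp_rot: [-0.43, -0.558, -0.431, 0.564]
ft_force: [-0.1, -0.1, -0.5]
width: 0.0065
```

Run:
```python
from h import *
print(plan((.539,.305,.125),-15.9).round(3))
# arc increments (inward, up) from 35deg to 90 in 10 rows
a=np.radians(np.linspace(35,90,12));print(np.c_[np.diff(.085*np.cos(a)),np.diff(.085*np.sin(a))].round(4))
```

```text
t 3.6333 grasp at [0.5414 0.3075 0.1347] jawyaw -15.1 shift [ 0.0098 -0.0016  0.0029] turn rad 0.014 j [ 0.33  0.61  1.3  -0.    1.24  0.59] w 0.006461576500200605 F [-0.1 -0.1 -0.5]
[[-0.008  0.966 -0.26 ]
 [-0.004 -0.26  -0.966]
 [-1.    -0.007  0.006]]
[[-0.0045  0.0059]
 [-0.005   0.0055]
 [-0.0055  0.005 ]
 [-0.0059  0.0045]
 [-0.0063  0.004 ]
 [-0.0066  0.0034]
 [-0.0069  0.0028]
 [-0.0071  0.0022]
 [-0.0072  0.0016]
 [-0.0074  0.001 ]
 [-0.0074  0.0003]]
```

Run:
```python
from h import *
cv2.imwrite("pics/w3.png",arm.snapshot("wrist"));cv2.imwrite("pics/s3.png",cv2.resize(arm.snapshot("scene")[120:240,280:430],None,fx=4,fy=4))
s,p,R=pose();print(s["width"],p)
```

```text
0.00022025170309084659 [0.54135952 0.30742136 0.11561152]
```

View pics/w3.png

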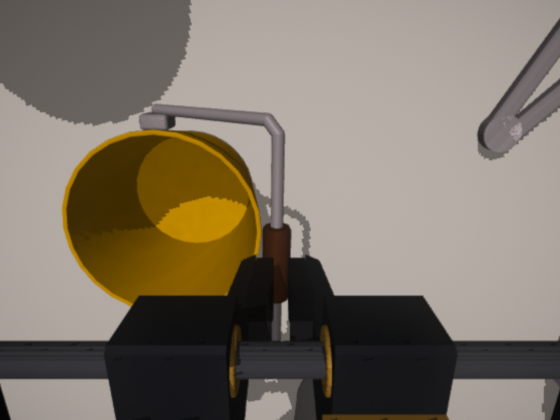

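View pics/s3.png

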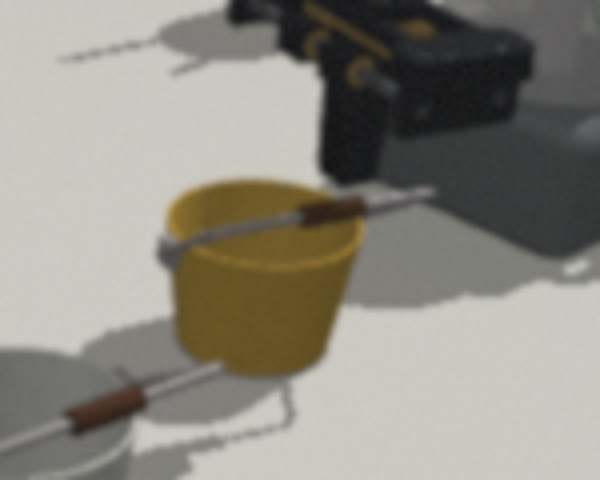

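Run:
```python
from h import *
s,p,R=pose();sc=cam("scene");c=cam("wrist")
print((proj(sc,p)-[280,120])*4, (proj(sc,p-R[:,0]*.019)-[280,120])*4, proj(c,p))
im=cv2.imread("pics/w3.png")
m=cv2.inRange(cv2.cvtColor(im,cv2.COLOR_BGR2HSV),(0,70,20),(14,255,110))
n,l,st,ce=cv2.connectedComponentsWithStats(m)
for i in range(1,n):
    if st[i][4]>200: print(st[i],ce[i],onz(c,ce[i],.125))
S=arm.snapshot("scene")
m=cv2.inRange(cv2.cvtColor(S,cv2.COLOR_BGR2HSV),(0,70,20),(14,255,110))
n,l,st,ce=cv2.connectedComponentsWithStats(m)
for i in range(1,n):
    if st[i][4]>20 and 280<ce[i][0]<430: print(st[i],(ce[i]-[280,120])*4)
print(arm.read_state()["joints"],arm.read_state()["t"])
```

```text
[336.90634498 224.22644443] [341.30674606 193.93770043] [281.95456656 250.01444356]
[ 259  224   31   80 1566] [277.20242656 258.09323116] [0.53915397 0.30816347 0.125     ]
[355 169  16   7  58] [332.27586207 208.34482759]
[297 217  19  11 105] [106.01904762 406.47619048]
[ 0.32914917  0.6117064   1.29672726 -0.00150331  1.2423844   0.59286825] 3.7833
```

Run:
```python
from h import *
c=cam("wrist");K,R,t=c;print(K[0,0],-R.T@t)
s,p,Rt=pose();sc=cam("scene");top=cam("top")
for im in("w2","w3"):
    I=cv2.imread(f"pics/{im}.png");m=cv2.inRange(cv2.cvtColor(I,cv2.COLOR_BGR2HSV),(0,70,20),(14,255,110))
    r=cv2.minAreaRect(cv2.findNonZero(m[200:320,240:320]));print(im,r)
S=arm.snapshot("scene");T=arm.snapshot("top")
A=cv2.resize(S[90:220,290:440],None,fx=4,fy=4,interpolation=2)
for d in(0,.02):
    u=(proj(sc,p-Rt[:,0]*d)-[290,90])*4;cv2.circle(A,(int(u[0]),int(u[1])),3,(0,0,255),-1)
cv2.imwrite("pics/s4.png",A)
B=cv2.resize(T[150:290,80:230],None,fx=4,fy=4,interpolation=2)
u=(proj(top,p)-[80,150])*4;cv2.circle(B,(int(u[0]),int(u[1])),3,(0,0,255),-1)
cv2.imwrite("pics/t4.png",B)
```

```text
369.32260437906433 [0.56354639 0.38850079 0.28899248]
w2 ((42.0, 67.5), (83.0, 28.0), 90.0)
w3 ((24.96023941040039, 62.81513595581055), (47.455772399902344, 79.49085235595703), 2.7927021980285645)
```

View pics/s4.png

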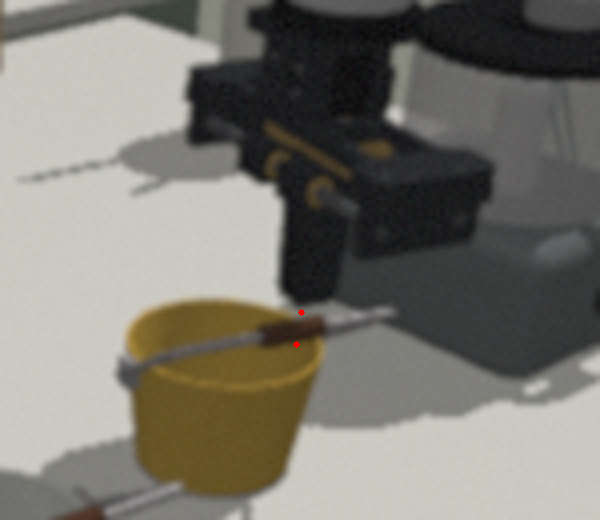

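View pics/t4.png

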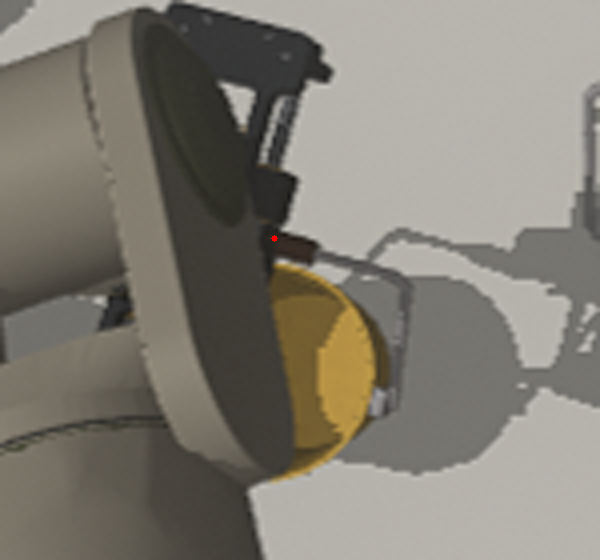

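Run:
```python
from h import *
c=cam("wrist");K,R,t=c;print(R.round(3))
s,p,Rt=pose();print(p)
g=np.array([.539,.305,.1245]);e=np.array([np.sin(np.radians(15.9)),np.cos(np.radians(15.9)),0])*.02
# w2 pose: shift camera by tcp difference
d=np.array([.5379,.3061,.1073])-p
for b in(0,.01,.025):
    sh=d+[0,0,b]
    a=proj(c,g+e-sh);q=proj(c,g-e-sh);print(b,"w2 pred",a,q,np.linalg.norm(a-q),proj(c,g-sh))
    d1=np.array([.5567,.2898,.1965])-p
    print("  grip w3 ends",proj(c,g+e-[0,0,b]),proj(c,g-e-[0,0,b]))
```

```text
[[ 0.965 -0.26  -0.007]
 [-0.244 -0.915  0.321]
 [-0.09  -0.309 -0.947]]
[0.54130428 0.30737924 0.1154108 ]
0 w2 pred [285.53390405 228.44712665] [284.01356497 303.69409733] 75.26232807628435 [284.74584723 267.45085222]
  grip w3 ends [279.25083319 226.02576613] [278.2226162  298.11797443]
0.01 w2 pred [285.40349444 220.48629235] [283.96723874 292.54137818] 72.0693986727286 [284.66037207 257.7677779 ]
  grip w3 ends [279.4449779  218.54521902] [278.45304327 287.69838908]
0.025 w2 pred [285.23193548 210.01350284] [283.90575968 277.7407223 ] 67.74020222886409 [284.54741655 244.97158579]
  grip w3 ends [279.70187726 208.64668648] [278.76040318 273.80001002]
```

Run:
```python
from h import *
A=arm.snapshot("wrist");cv2.imwrite("pics/w5.png",cv2.resize(A[200:400,130:430],None,fx=2.6,fy=2.6,interpolation=2));s=arm.read_state();print(s["width"],s["tcp_pos"],s["t"])
```

```text
0.0005089981621522698 [0.54129627 0.30741319 0.1153905 ] 3.9333
```

View pics/w5.png

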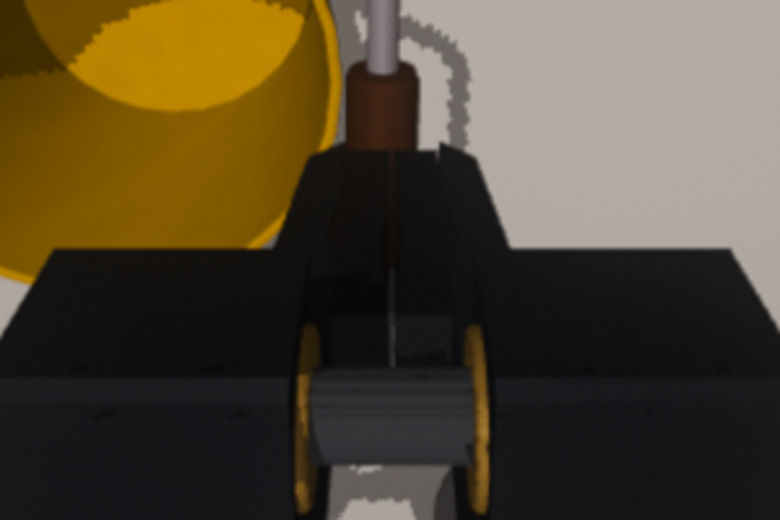

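Run:
```python
from h import *
c=cam("wrist");sc=cam("scene");s,p,R=pose()
sg=1 if R[1,2]>0 else -1
for d in(0,.01,.02,.025,.03):
    b=p-R[:,0]*d
    w=[proj(c,b+R[:,2]*z)[1].round(1) for z in(-.009,.009)]
    cs=[((proj(sc,b+R[:,2]*z+R[:,1]*y)-[290,90])*4).round(0).tolist() for z in(-.009,.009) for y in(-.017,.017)]
    print(d,w,cs)
```

```text
0 [np.float64(233.9), np.float64(265.5)] [[294.0, 329.0], [327.0, 355.0], [267.0, 334.0], [300.0, 361.0]]
0.01 [np.float64(242.0), np.float64(275.0)] [[296.0, 313.0], [330.0, 339.0], [269.0, 318.0], [302.0, 344.0]]
0.02 [np.float64(251.0), np.float64(285.5)] [[299.0, 298.0], [332.0, 323.0], [271.0, 303.0], [304.0, 328.0]]
0.025 [np.float64(255.9), np.float64(291.2)] [[300.0, 290.0], [334.0, 315.0], [272.0, 295.0], [305.0, 320.0]]
0.03 [np.float64(261.1), np.float64(297.2)] [[301.0, 282.0], [335.0, 307.0], [273.0, 286.0], [307.0, 312.0]]
```

The wrist and scene views agree that the fingers shut just above the sleeve. The visible tips end about 25 mm short of the reported TCP, and the grip is undisturbed. I'll open, re-centre and go lower, watching the force.

Request:
{"op": "arm_command", "data": {"steps": [[[-0.01, 0, 0, 0, 0.5], [-0.005, 0, 0, 0, 0.5], [0, 0, 0, 0, 0.5], [0, 0, 0, 0, 0.5], [0, 0, 0, 0, 0.5]]]}}

```text
t: 4.35
tcp_pos: [0.5417, 0.3075, 0.1326]
tcp_rot: [-0.43, -0.558, -0.431, 0.564]
ft_force: [-0.2, 0.2, 0.2]
width: 0.0318
```

Run:
```python
from h import *
print(plan((.5388,.305,.125),-15.9).round(3))
c=cam("wrist");s,p,R=pose();A=arm.snapshot("wrist")
m=cv2.inRange(cv2.cvtColor(A,cv2.COLOR_BGR2HSV),(0,70,20),(14,255,110));m[330:]=0
n,l,st,ce=cv2.connectedComponentsWithStats(m)
for i in range(1,n):
    if st[i][4]>200: print(st[i],onz(c,ce[i],.1245))
w=s["width"]/2
for y in(-w,w):
  for d in(0,.02,.027):
    for z in(-.009,.009):
        u=proj(c,p-R[:,0]*d+R[:,1]*y+R[:,2]*z);cv2.circle(A,(int(u[0]),int(u[1])),2,{0:(0,0,255),.02:(0,255,0),.027:(255,0,0)}[d],-1)
cv2.imwrite("pics/w6.png",cv2.resize(A[180:400,130:430],None,fx=2.6,fy=2.6,interpolation=2))
```

```text
t 4.35 grasp at [0.5417 0.3075 0.1516] jawyaw -15.1 shift [ 0.0266 -0.0019  0.0031] turn rad 0.014 j [ 0.33  0.6   1.28 -0.    1.28  0.59] w 0.03176093310750769 F [-0.2  0.2  0.2]
[[-0.008  0.966 -0.26 ]
 [-0.004 -0.26  -0.966]
 [-1.    -0.006  0.006]]
[ 264  212   25   74 1697] [0.53759158 0.30537576 0.1245    ]
```

View pics/w6.png

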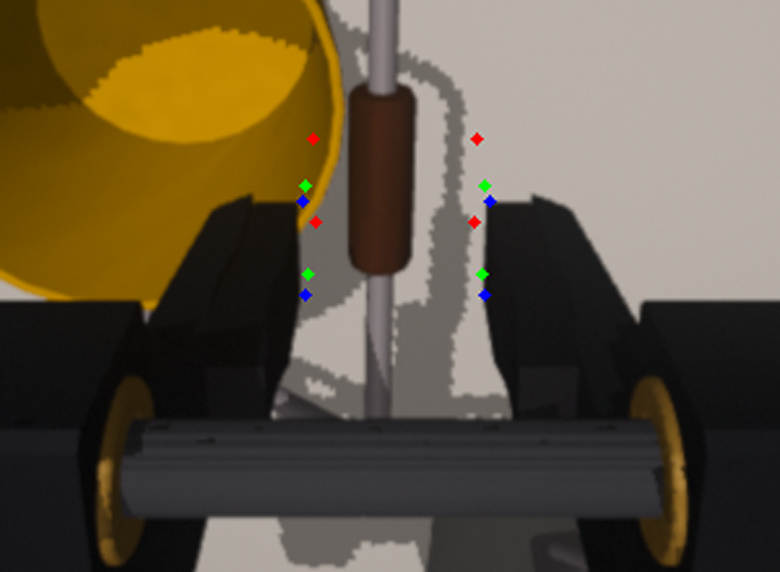

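The blue marks, 27 mm behind the reported TCP, match the real fingertips exactly. I'll descend with that correction.

Request:
{"op": "arm_command", "data": {"steps": [[[0.013, -0.001, 0.001, 0.007, 0.5], [0.013, -0.001, 0.001, 0.007, 0.5], [0.013, -0.001, 0.001, 0, 0.5], [0.013, 0, 0, 0, 0.5], [0, 0, 0, 0, 0.5]]]}}

```text
t: 4.82
tcp_pos: [0.5376, 0.3052, 0.0788]
tcp_rot: [-0.426, -0.562, -0.426, 0.567]
ft_force: [0.1, -1.4, -0.3]
width: 0.0439
```

```bash
cat >> h.py <<'E'
def showw(name,ds=(.027,.046)):
    c=cam("wrist");s,p,R=pose();A=arm.snapshot("wrist")
    m=cv2.inRange(cv2.cvtColor(A,cv2.COLOR_BGR2HSV),(0,70,20),(14,255,110));m[330:]=0
    n,l,st,ce=cv2.connectedComponentsWithStats(m)
    for i in range(1,n):
        if st[i][4]>200: print("grip px",st[i],ce[i])
    w=s["width"]/2
    for d in ds:
        u=proj(c,p-R[:,0]*d);print("proj",d,u);cv2.circle(A,(int(u[0]),int(u[1])),2,(0,0,255),-1)
    cv2.imwrite("pics/%s.png"%name,A)
E
python3 - <<'E'
from h import *
plan((.538,.305,.0975),-15.9)
showw("w7")
sc=cam("scene");s,p,R=pose();A=arm.snapshot("scene")
cv2.imwrite("pics/s7.png",cv2.resize(A[90:220,290:440],None,fx=4,fy=4,interpolation=2))
E
```

```text
t 4.8167 grasp at [0.5376 0.3052 0.0978] jawyaw -15.9 shift [0.0003 0.0005 0.0001] turn rad -0.0 j [ 0.33  0.64  1.35 -0.    1.16  0.61] w 0.043853965168143966 F [ 0.1 -1.4 -0.3]
grip px [ 265  250   35   80 2535] [282.09664694 291.40591716]
proj 0.027 [282.30224786 276.1077858 ]
proj 0.046 [282.53865363 299.91297036]
```

View pics/w7.png

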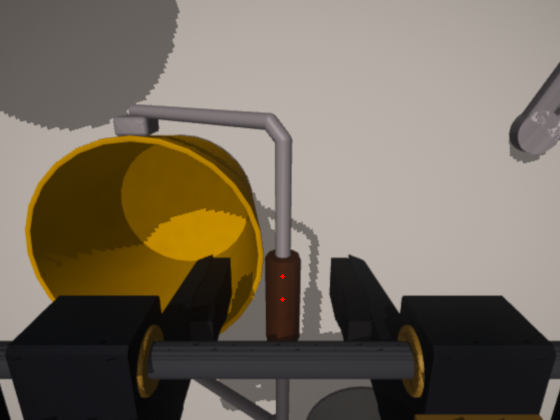

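View pics/s7.png

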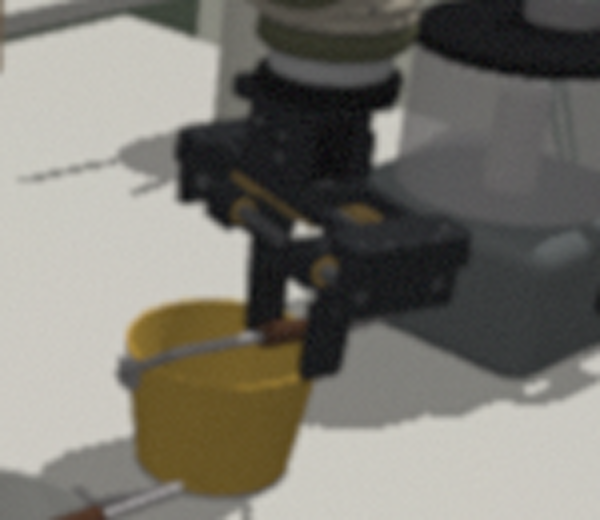

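The fingers now straddle the sleeve, which spans rows 250 to 335, with the near finger below it in the scene view. Closing gently.

Request:
{"op": "arm_command", "data": {"steps": [[[0, 0, 0, 0, 0], [0, 0, 0, 0, 0], [0, 0, 0, 0, 0], [0, 0, 0, 0, 0], [0, 0, 0, 0, 0], [0, 0, 0, 0, 0]]], "grip_force": 5}}

```text
t: 5.42
tcp_pos: [0.5399, 0.3064, 0.0849]
tcp_rot: [0.426, 0.565, 0.426, -0.564]
ft_force: [-0.4, 0.6, -1.1]
width: 0.0139
```

Run:
```python
from h import *
print(plan((.538,.305,.0975),-15.9).round(3))
```

```text
t 5.4167 grasp at [0.5399 0.3064 0.1039] jawyaw -15.9 shift [ 0.0064 -0.0014  0.0018] turn rad -0.0 j [ 0.33  0.63  1.34 -0.    1.16  0.61] w 0.013910872973784684 F [-0.4  0.6 -1.1]
[[ 0.001  0.962 -0.274]
 [-0.001 -0.274 -0.962]
 [-1.     0.001  0.   ]]
```

Width 13.9 mm, so the sleeve is held. Idle rows creep up about 1 mm each, and I'll allow for that. Now swinging the bail along its arc in pieces.

Request:
{"op": "arm_command", "data": {"steps": [[[-0.003, -0.005, 0, 0, 0], [-0.003, -0.005, 0, 0, 0], [-0.003, -0.006, 0, 0, 0], [-0.003, -0.006, 0, 0, 0]]]}}

```text
t: 5.75
tcp_pos: [0.5201, 0.3122, 0.099]
tcp_rot: [0.427, 0.567, 0.424, -0.562]
ft_force: [3.6, -0.7, 2.3]
width: 0.0137
```

Run:
```python
from h import *
plan((.538,.305,.0975),-15.9)
s,p,R=pose();g=p-R[:,0]*.044;print("grip est",g,"radial",(g[:2]-[.4725,.3225])@[.962,-.274])
showw("w8")
A=arm.snapshot("scene")
cv2.imwrite("pics/s8.png",cv2.resize(A[90:220,290:440],None,fx=4,fy=4,interpolation=2))
```

```text
t 5.75 grasp at [0.5201 0.3122 0.118 ] jawyaw -16.0 shift [0.0207 0.019  0.0021] turn rad -0.001 j [ 0.35  0.59  1.39 -0.    1.16  0.63] w 0.013738097408673907 F [ 3.6 -0.7  2.3]
grip est [0.51974551 0.31224182 0.14301402] radial 0.048260918431672746
grip px [ 243  246   55   84 2722] [279.27112417 288.03416605]
proj 0.027 [282.33294219 276.07256878]
proj 0.046 [282.57345909 299.87005695]
```

View pics/w8.png

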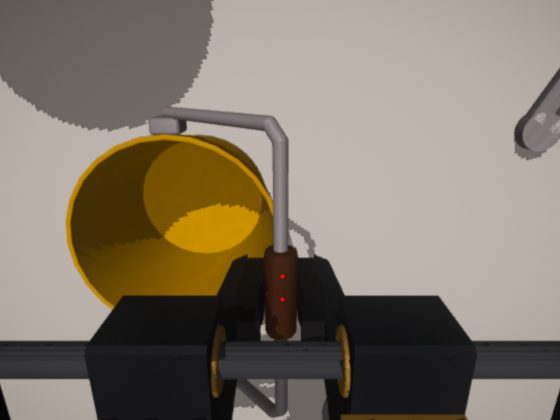

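View pics/s8.png

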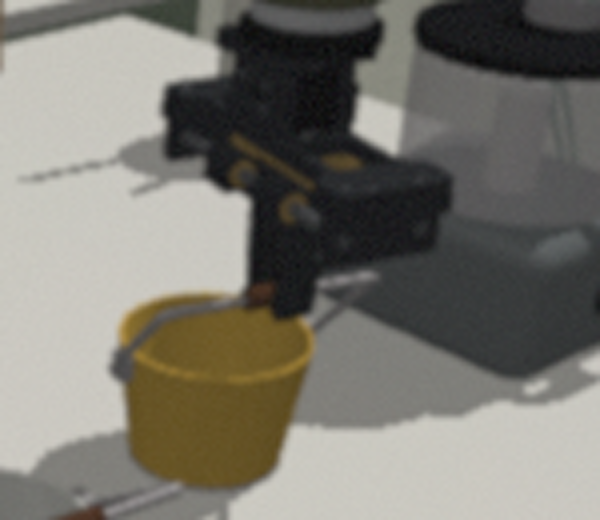

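The bail is rising and the sleeve is still held. The pail slid perhaps 4 mm toward the robot. I'll keep going along the arc.

Request:
{"op": "arm_command", "data": {"steps": [[[-0.003, -0.006, 0, 0, 0], [-0.0025, -0.006, 0, 0, 0], [-0.002, -0.0065, 0, 0, 0], [-0.001, -0.0065, 0, 0, 0]]]}}

```text
t: 6.18
tcp_pos: [0.4971, 0.3195, 0.1106]
tcp_rot: [0.429, 0.569, 0.423, -0.56]
ft_force: [4.1, -1.4, 7.5]
width: 0.0135
```

Run:
```python
from h import *
s,p,R=pose();g=p-R[:,0]*.044;print(s["width"],s["ft_force"],"grip est",g,"radial",(g[:2]-[.4725,.3225])@[.962,-.274])
A=arm.snapshot("scene")
cv2.imwrite("pics/s9.png",cv2.resize(A[90:220,290:440],None,fx=4,fy=4,interpolation=2))
```

```text
0.013489510947434799 [ 4.05746355 -1.3974027   7.45258567] grip est [0.49638914 0.31946988 0.15461865] radial 0.02381160370502381
```

View pics/s9.png

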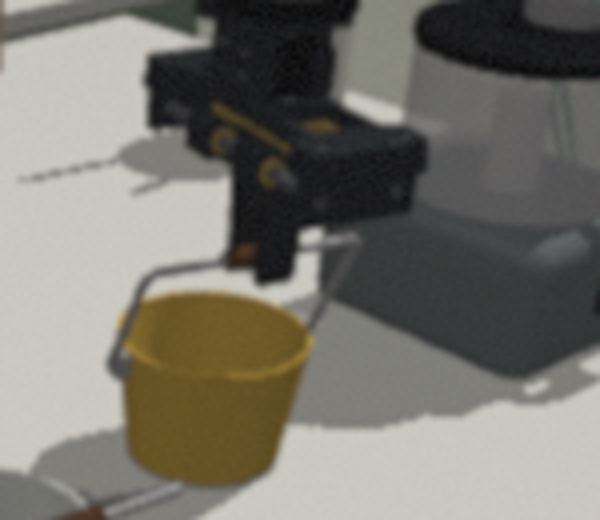

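Request:
{"op": "arm_command", "data": {"steps": [[[-0.004, -0.005, 0, 0, 0], [-0.002, -0.006, 0, 0, 0], [-0.001, -0.006, 0, 0, 0], [-0.0005, -0.006, 0, 0, 0], [0, -0.004, 0, 0, 0]]]}}

```text
t: 6.65
tcp_pos: [0.4651, 0.3284, 0.118]
tcp_rot: [0.428, 0.568, 0.424, -0.561]
ft_force: [0.9, -0.0, 1.0]
width: 0.0136
```

Run:
```python
from h import *
s,p,R=pose();g=p-R[:,0]*.044;print(s["width"],s["ft_force"],"grip est",g,"radial",(g[:2]-[.4725,.3225])@[.962,-.274])
A=arm.snapshot("scene")
cv2.imwrite("pics/s10.png",cv2.resize(A[90:220,290:440],None,fx=4,fy=4,interpolation=2))
sc=cam("scene");m=cv2.inRange(cv2.cvtColor(A,cv2.COLOR_BGR2HSV),(18,140,80),(32,255,255))[:,290:420]
r=cv2.boundingRect(cv2.findNonZero(m));print(r)
P=np.array([.4725,.3225,0]);print("pred centre underside px",proj(sc,P),"rim",proj(sc,P+[0,0,.085]))
showw("w10")
```

```text
0.013555895166657641 [ 0.92916206 -0.03785216  1.01647359] grip est [0.46465216 0.32836983 0.16199142] radial -0.009157954233516577
(30, 164, 47, 47)
pred centre underside px [342.5893748  204.89967413] rim [345.77516189 175.12022137]
grip px [ 258  251   45   79 2527] [280.30906213 291.26869806]
proj 0.027 [282.29881961 276.04352856]
proj 0.046 [282.53509583 299.84180633]
```

View pics/s10.png

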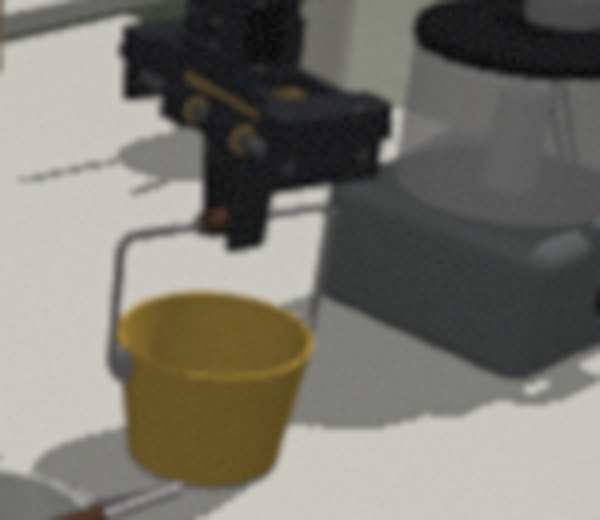

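View pics/w10.png

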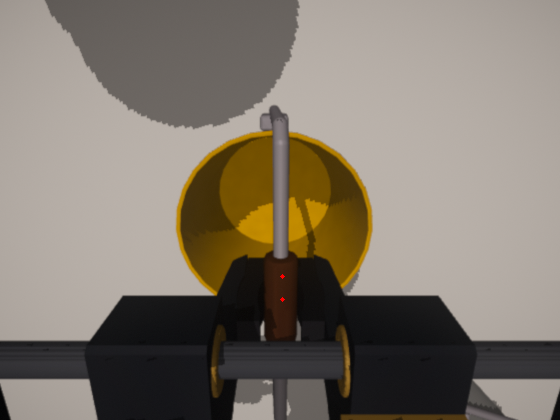

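The bail stands upright over the pail, with the leg covering the pivot lug at (275,120), and the forces are near zero. I'll hold briefly to satisfy the checkpoint while firming the grip.

Request:
{"op": "arm_command", "data": {"steps": [[[0.0005, 0, 0, 0, 0], [0.0005, 0, 0, 0, 0], [0.0005, 0, 0, 0, 0], [0.0005, 0, 0, 0, 0], [0.0005, 0, 0, 0, 0], [0.0005, 0, 0, 0, 0]]], "grip_force": 30}}

```text
t: 7.25
tcp_pos: [0.4663, 0.3282, 0.1178]
tcp_rot: [0.428, 0.568, 0.424, -0.561]
ft_force: [-1.8, -0.4, 7.1]
width: 0.0128
```

Run:
```python
from h import *
s,p,R=pose();g=p-R[:,0]*.044;print(s["width"],s["ft_force"],"grip est",g)
A=arm.snapshot("scene")
m=cv2.inRange(cv2.cvtColor(A,cv2.COLOR_BGR2HSV),(18,140,80),(32,255,255))[:,290:420]
print(cv2.boundingRect(cv2.findNonZero(m)))
cv2.imwrite("pics/s11.png",cv2.resize(A[90:220,290:440],None,fx=4,fy=4,interpolation=2))
```

```text
0.012772382889969246 [-1.77387556 -0.43990234  7.13603243] grip est [0.46578254 0.32812433 0.16179374]
(30, 164, 47, 47)
```

View pics/s11.png

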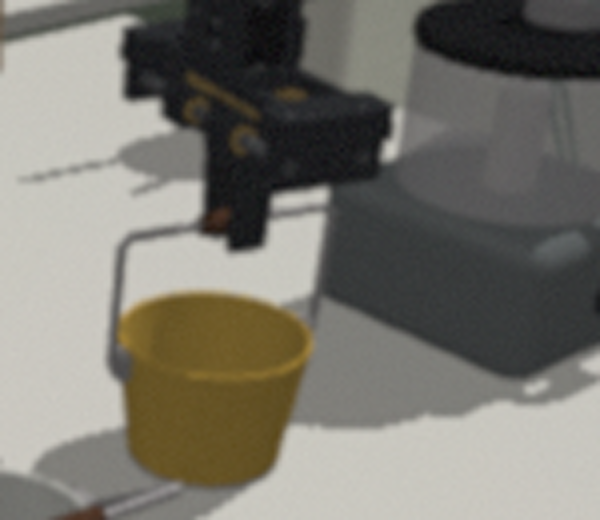

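Now lifting.

Request:
{"op": "arm_command", "data": {"steps": [[[-0.006, 0, 0, 0, 0], [-0.01, 0, 0, 0, 0], [-0.015, 0, 0, 0, 0], [-0.018, 0, 0, 0, 0], [-0.018, 0, 0, 0, 0], [-0.018, 0, 0, 0, 0], [-0.018, 0, 0, 0, 0], [-0.018, 0, 0, 0, 0], [-0.016, 0, 0, 0, 0], [-0.012, 0, 0, 0, 0], [-0.008, 0, 0, 0, 0], [-0.003, 0, 0, 0, 0]]]}}

```text
t: 8.3
tcp_pos: [0.4613, 0.3257, 0.2816]
tcp_rot: [-0.425, -0.561, -0.425, 0.569]
ft_force: [0.7, -0.4, -5.0]
width: 0.0133
```

Run:
```python
from h import *
s,p,R=pose();print(s["width"],s["ft_force"],p)
# stand approach: grip target in front
y=np.radians(3.2);seat=np.array([.636,-.211]);pre=seat-.14*np.array([np.cos(y),np.sin(y)]);print("pre",pre)
print(plan((*pre,.287+.019),3.2).round(3))
cv2.imwrite("pics/s12.png",arm.snapshot("scene"))
```

```text
0.013331864946241273 [ 0.70626656 -0.37942007 -5.00029207] [0.46125657 0.32569362 0.28160771]
pre [ 0.49621829 -0.21881501]
t 8.3 grasp at [0.4613 0.3257 0.3006] jawyaw -16.0 shift [-0.0021  0.1839  0.5137] turn rad -0.336 j [ 0.41  0.37  1.23 -0.    1.55  0.69] w 0.013331864946241273 F [ 0.7 -0.4 -5. ]
[[-0.008  0.961 -0.276]
 [-0.007 -0.276 -0.961]
 [-1.    -0.006  0.009]]
```

View pics/s12.png

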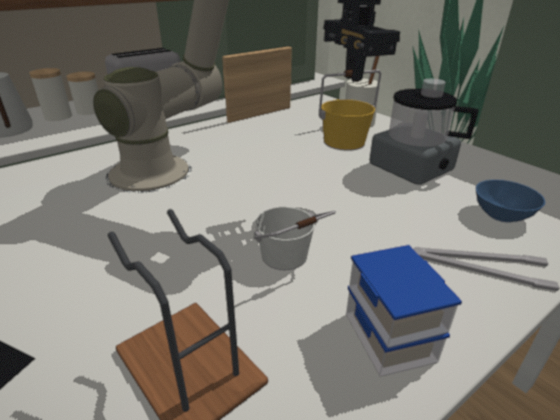

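Lifted cleanly at about 5 N. I'll carry it across at height, with gentle ramps.

Request:
{"op": "arm_command", "data": {"steps": [[[-0.001, 0.002, 0.005, 0, 0], [-0.001, 0.003, 0.009, 0, 0], [-0.001, 0.005, 0.014, 0, 0], [-0.001, 0.007, 0.019, 0, 0], [-0.001, 0.008, 0.022, 0, 0], [-0.001, 0.008, 0.022, 0, 0], [-0.001, 0.008, 0.022, 0, 0], [-0.001, 0.008, 0.022, 0, 0], [-0.001, 0.008, 0.022, 0, 0], [-0.001, 0.008, 0.022, 0, 0], [-0.001, 0.008, 0.022, 0, 0], [-0.001, 0.008, 0.022, 0, 0]]]}}

```text
t: 9.35
tcp_pos: [0.4726, 0.0743, 0.2864]
tcp_rot: [-0.424, -0.554, -0.429, 0.574]
ft_force: [0.3, -1.2, -5.2]
width: 0.013
```

Run:
```python
from h import *
plan((.496,-.219,.29+.019),3.2)
```

```text
t 9.35 grasp at [0.4726 0.0743 0.3054] jawyaw -15.8 shift [-0.0011  0.1024  0.2758] turn rad -0.332 j [-0.08  0.18  1.47 -0.01  1.52  0.19] w 0.012994358286085606 F [ 0.3 -1.2 -5.2]
```

Request:
{"op": "arm_command", "data": {"steps": [[[-0.001, 0.008, 0.022, 0, 0], [0, 0.008, 0.022, 0, 0], [0, 0.008, 0.022, 0, 0], [0, 0.008, 0.022, 0, 0], [0, 0.008, 0.022, 0, 0], [0, 0.008, 0.022, 0, 0], [0, 0.008, 0.022, 0, 0], [0, 0.007, 0.02, 0, 0], [0, 0.006, 0.017, 0, 0], [0, 0.005, 0.014, 0, 0], [0, 0.004, 0.01, 0, 0], [0, 0.002, 0.005, 0, 0]]]}}

```text
t: 10.35
tcp_pos: [0.4791, -0.1805, 0.2815]
tcp_rot: [-0.417, -0.553, -0.431, 0.579]
ft_force: [0.6, 0.0, -4.7]
width: 0.0129
```

Run:
```python
from h import *
print(plan((.496,-.219,.29+.019),3.2).round(3))
cv2.imwrite("pics/s13.png",arm.snapshot("scene"))
```

```text
t 10.35 grasp at [ 0.4791 -0.1805  0.3005] jawyaw -16.4 shift [-0.0089  0.0267  0.0323] turn rad -0.342 j [-0.57  0.27  1.37 -0.03  1.53 -0.29] w 0.012942962060575379 F [ 0.6  0.  -4.7]
[[-0.042  0.959 -0.281]
 [-0.006 -0.282 -0.959]
 [-0.999 -0.039  0.018]]
```

View pics/s13.png

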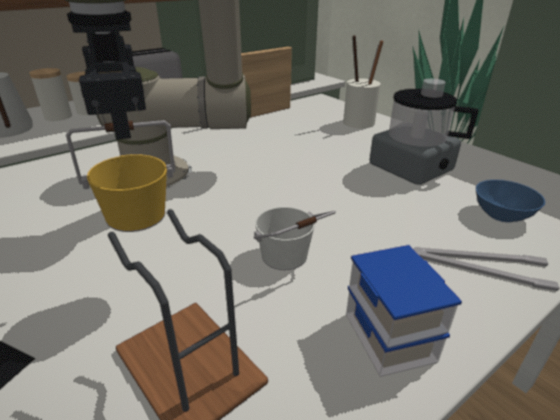

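White pail untouched, yellow pail hanging. Now aligning yaw with the stand.

Request:
{"op": "arm_command", "data": {"steps": [[[0, 0, 0, -0.03, 0], [0, 0.003, 0.003, -0.05, 0], [0, 0.003, 0.003, -0.06, 0], [0, 0.003, 0.003, -0.06, 0], [0, 0.003, 0.003, -0.06, 0], [0, 0.003, 0.003, -0.05, 0], [0, 0.003, 0.003, -0.03, 0], [0, 0, 0, 0, 0]]]}}

```text
t: 11.07
tcp_pos: [0.4943, -0.1964, 0.2795]
tcp_rot: [0.507, 0.469, 0.529, -0.492]
ft_force: [0.2, -1.0, -5.2]
width: 0.0129
```

Run:
```python
from h import *
print(plan((.496,-.219,.29+.019),3.2).round(3))
showw("w14",(.027,.044))
for n in("scene","top"):
    A=arm.snapshot(n);cv2.imwrite(f"pics/{n}14.png",A)
    s,p,R=pose();c=cam(n);print(n,[proj(c,p-R[:,0]*d).round(1).tolist() for d in(.027,.044)])
```

```text
t 11.0667 grasp at [ 0.4943 -0.1964  0.2985] jawyaw 4.3 shift [-0.0105 -0.0005  0.0227] turn rad 0.019 j [-0.58  0.32  1.31 -0.03  1.55 -0.66] w 0.01293177493621669 F [ 0.2 -1.  -5.2]
[[-0.045  0.996  0.075]
 [-0.002  0.075 -0.997]
 [-0.999 -0.045 -0.001]]
grip px [ 444  137   87   97 1276] [488.98197492 190.27507837]
grip px [ 243  251   75   79 2845] [280.22249561 289.63901582]
proj 0.027 [281.52487902 276.63302461]
proj 0.044 [281.66303313 297.70838653]
scene [[116.6, 142.6], [114.3, 131.6]]
top [[417.1, 225.6], [420.6, 224.8]]
```

View pics/top14.png

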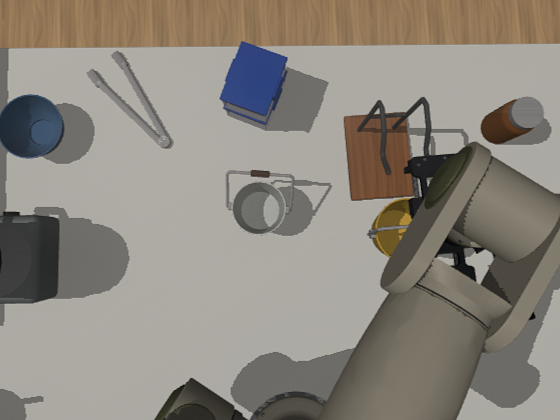

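View pics/scene14.png

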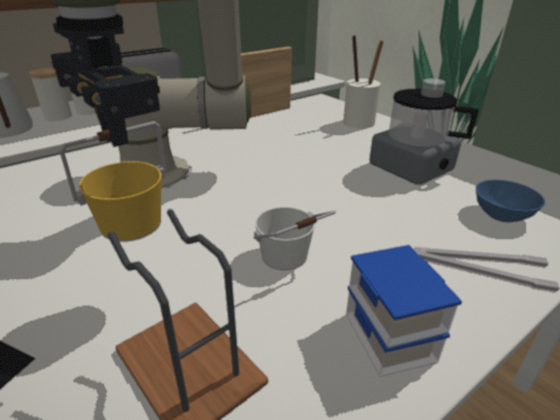

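View pics/w14.png

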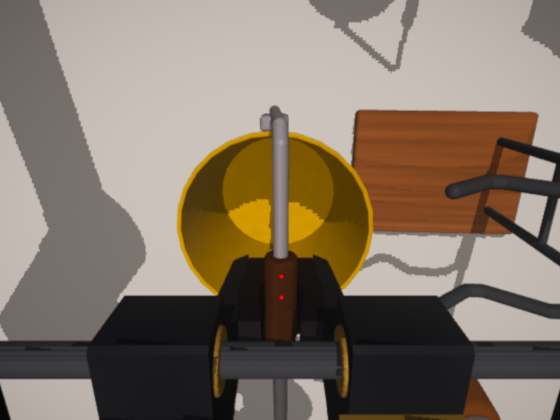

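Run:
```python
from h import *
c=cam("wrist")
a=onz(c,(453,191),.230);b=onz(c,(446,303),.230);print(a,b,(a+b)/2,np.linalg.norm(a-b),np.degrees(np.arctan2(-(a-b)[0],(a-b)[1])))
s,p,R=pose();print(R.round(3),p)
```

```text
[ 0.59623342 -0.1697597   0.23      ] [ 0.60881256 -0.2488087   0.23      ] [ 0.60252299 -0.2092842   0.23      ] 0.08004361046329131 9.041717305608369
[[-0.045  0.996  0.073]
 [-0.002  0.073 -0.997]
 [-0.999 -0.045 -0.001]] [ 0.49392092 -0.196186    0.27970677]
```

Request:
{"op": "arm_command", "data": {"steps": [[[0.006, 0, 0.003, 0.005, 0], [0.012, 0, 0.004, 0.005, 0], [0.014, 0, 0.004, 0.005, 0], [0.014, 0, 0.004, 0, 0], [0.012, 0, 0.004, 0, 0], [0.008, 0, 0.003, 0, 0], [0.004, 0, 0, 0, 0]]]}}

```text
t: 11.8
tcp_pos: [0.4914, -0.2184, 0.2063]
tcp_rot: [0.503, 0.475, 0.523, -0.498]
ft_force: [0.6, -0.5, -4.3]
width: 0.013
```

```bash
cat >> h.py <<'E'
def gripworld():
    s,p,R=pose();g=p-R[:,0]*.0425
    y=np.radians(3.2);ex=np.array([np.cos(y),np.sin(y)]);ey=np.array([-ex[1],ex[0]]);d=g[:2]-[.636,-.211]
    print("t",s["t"],"grip",g.round(4),"stand x,y",(d@ex).round(4),(d@ey).round(4),"yaw",np.degrees(np.arctan2(R[1,1],R[0,1])).round(1),"F",s["ft_force"].round(1),"w",s["width"])
    print(R.round(3).tolist())
E
python3 - <<'E'
from h import *
gripworld()
A=arm.snapshot("scene");cv2.imwrite("pics/s15.png",cv2.resize(A[80:420,30:330],None,fx=1.75,fy=1.75,interpolation=2))
cv2.imwrite("pics/w15.png",arm.snapshot("wrist"))
E
```

```text
t 11.8 grip [ 0.4932 -0.2182  0.2487] stand x,y -0.143 0.0008 yaw 3.0 F [ 0.6 -0.5 -4.3] w 0.013027755889629879
[[-0.043, 0.998, 0.053], [-0.003, 0.052, -0.999], [-0.999, -0.043, 0.001]]
```

View pics/s15.png

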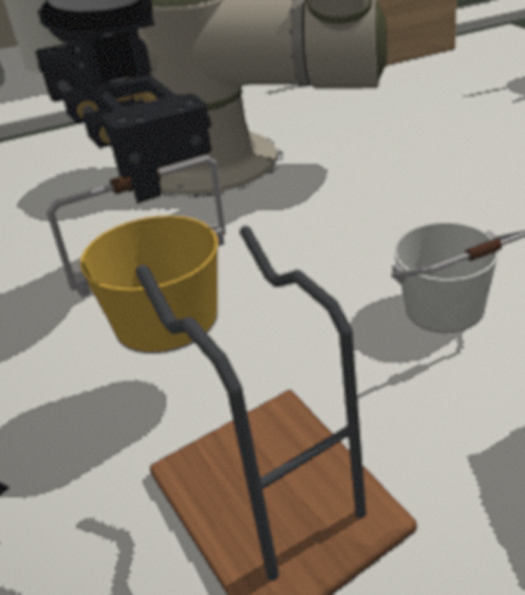

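View pics/w15.png

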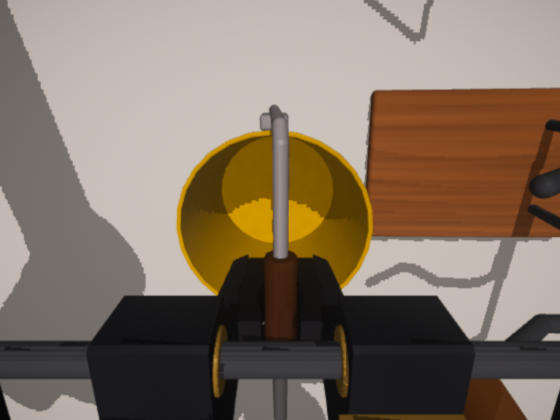

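Run:
```python
from h import *
s,p,R=pose();sc=cam("scene");g=p-R[:,0]*.0425
print((proj(sc,g)-[30,80])*1.75, (proj(sc,g+[0,0,.01])-[30,80])*1.75)
```

```text
[139.75783449 177.48485474] [137.14579241 167.05769173]
```

Request:
{"op": "arm_command", "data": {"steps": [[[-0.002, 0.005, 0, 0, 0], [-0.002, 0.01, 0, 0, 0], [-0.002, 0.013, 0, 0, 0], [-0.001, 0.013, 0, 0, 0], [-0.001, 0.013, 0, 0, 0], [-0.001, 0.01, 0, 0, 0], [-0.001, 0.006, 0, 0, 0], [0, 0.003, 0, 0, 0]]]}}

```text
t: 12.57
tcp_pos: [0.5719, -0.2128, 0.2216]
tcp_rot: [0.507, 0.476, 0.519, -0.497]
ft_force: [-0.5, 0.8, -4.4]
width: 0.0129
```

Run:
```python
from h import *
gripworld()
A=arm.snapshot("scene");cv2.imwrite("pics/s16.png",cv2.resize(A[80:380,30:330],None,fx=2,fy=2,interpolation=2))
cv2.imwrite("pics/w16.png",arm.snapshot("wrist"))
```

```text
t 12.5667 grip [ 0.5733 -0.2124  0.264 ] stand x,y -0.0626 0.0021 yaw 3.0 F [-0.5  0.8 -4.4] w 0.0128857433549724
[[-0.033, 0.998, 0.053], [-0.009, 0.053, -0.999], [-0.999, -0.034, 0.007]]
```

View pics/s16.png

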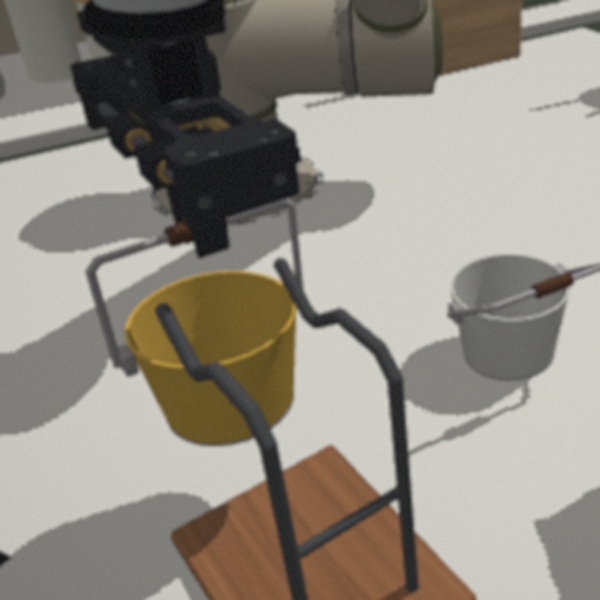

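View pics/w16.png

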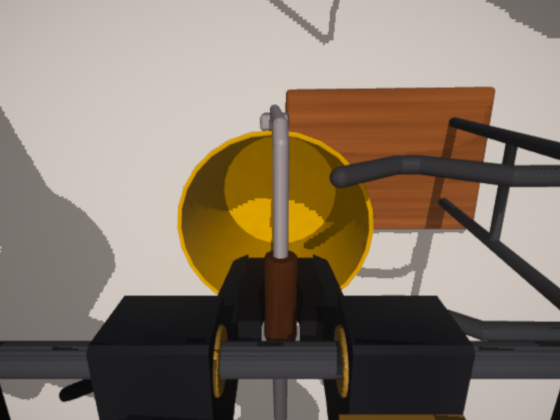

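The hook arms now run between the rim and the crossbar; the tip shows at (340,178) over the pail mouth. Advancing over the seats.

Request:
{"op": "arm_command", "data": {"steps": [[[0.001, 0.005, 0, 0, 0], [0.001, 0.009, 0, 0, 0], [0.001, 0.012, 0, 0, 0], [0.001, 0.012, 0, 0, 0], [0.001, 0.01, 0, 0, 0], [0, 0.006, 0, 0, 0], [0, 0.003, 0, 0, 0]]]}}

```text
t: 13.25
tcp_pos: [0.6296, -0.2099, 0.2153]
tcp_rot: [0.506, 0.477, 0.519, -0.498]
ft_force: [-0.9, 0.3, -5.6]
width: 0.013
```

Run:
```python
from h import *
gripworld()
A=arm.snapshot("scene");cv2.imwrite("pics/s17.png",cv2.resize(A[80:380,30:330],None,fx=2,fy=2,interpolation=2))
cv2.imwrite("pics/w17.png",arm.snapshot("wrist"))
```

```text
t 13.25 grip [ 0.6311 -0.2095  0.2578] stand x,y -0.0048 0.0017 yaw 2.9 F [-0.9  0.3 -5.6] w 0.012996855314560433
[[-0.034, 0.998, 0.051], [-0.009, 0.05, -0.999], [-0.999, -0.034, 0.007]]
```

View pics/s17.png

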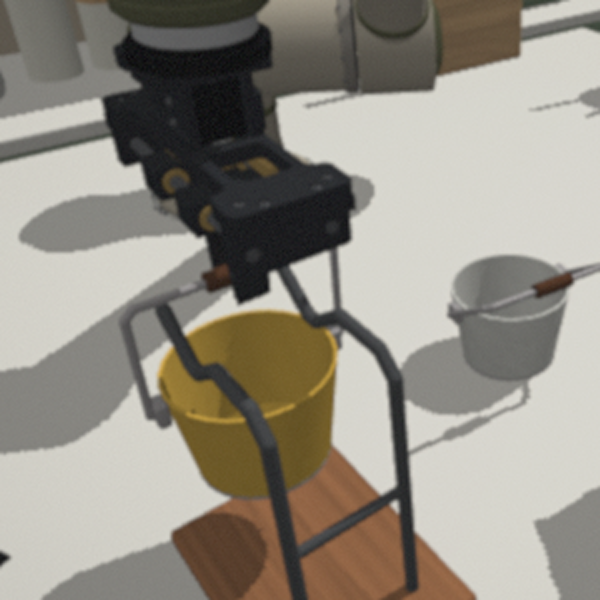

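View pics/w17.png

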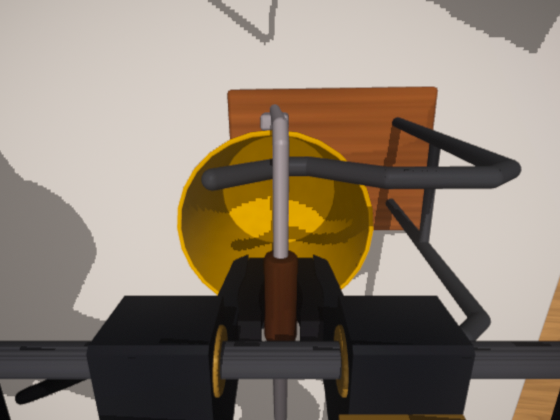

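The crossbar is over the arms just short of the seats. I'll lower it with a small advance.

Request:
{"op": "arm_command", "data": {"steps": [[[0.006, 0.002, 0, 0, 0], [0.009, 0.002, 0, 0, 0], [0.01, 0.002, 0, 0, 0], [0.008, 0.001, 0, 0, 0], [0.005, 0, 0, 0, 0], [0.002, 0, 0, 0, 0]]]}}

```text
t: 13.85
tcp_pos: [0.6339, -0.2102, 0.1708]
tcp_rot: [0.505, 0.477, 0.519, -0.498]
ft_force: [0.1, 0.3, 4.7]
width: 0.0134
```

Run:
```python
from h import *
gripworld()
A=arm.snapshot("scene");cv2.imwrite("pics/s18.png",cv2.resize(A[150:350,50:250],None,fx=3,fy=3,interpolation=2))
cv2.imwrite("pics/w18.png",arm.snapshot("wrist"))
```

```text
t 13.85 grip [ 0.6354 -0.2098  0.2133] stand x,y -0.0005 0.0012 yaw 2.8 F [0.1 0.3 4.7] w 0.013352035456887066
[[-0.035, 0.998, 0.05], [-0.009, 0.049, -0.999], [-0.999, -0.036, 0.007]]
```

View pics/s18.png

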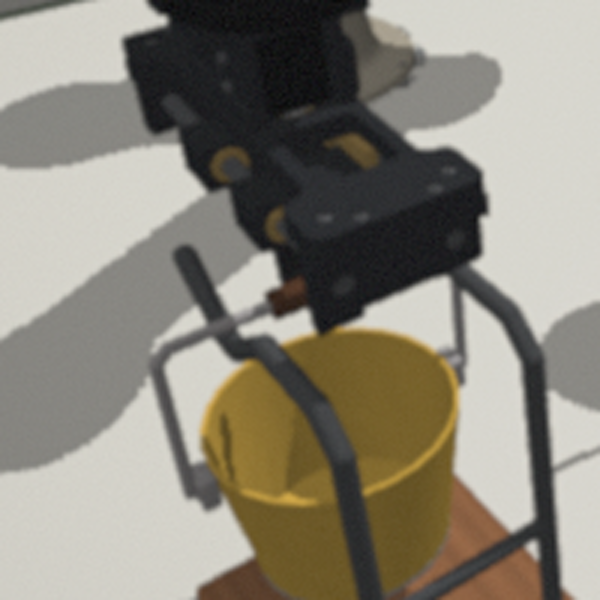

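View pics/w18.png

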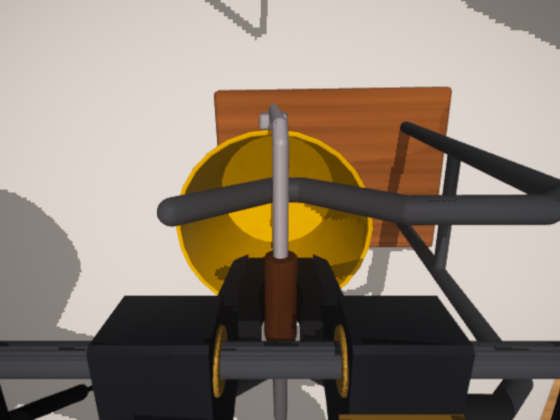

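The crossbar is in the seats: force went from −5 to +4.7 N, the grip is at 0.213 m, and the wrist view shows the bar at the bend. Releasing.

Request:
{"op": "arm_command", "data": {"steps": [[[-0.0005, 0, 0, 0, 0.16], [0, 0, 0, 0, 0.2], [0.0005, 0, 0, 0, 0.3], [0.0005, 0, 0, 0, 0.4], [0.0005, 0, 0, 0, 0.5], [0, 0, 0, 0, 0.5], [0, 0, 0, 0, 0.5]]]}}

```text
t: 14.53
tcp_pos: [0.6357, -0.2113, 0.1761]
tcp_rot: [0.509, 0.478, 0.515, -0.497]
ft_force: [0.2, -0.3, 0.5]
width: 0.0438
```

Run:
```python
from h import *
gripworld()
showw("w19",(.027,.044))
```

```text
t 14.5333 grip [ 0.6368 -0.2108  0.2185] stand x,y 0.0008 0.0002 yaw 2.8 F [ 0.2 -0.3  0.5] w 0.0438286322597872
[[-0.026, 0.998, 0.05], [-0.014, 0.049, -0.999], [-1.0, -0.027, 0.012]]
grip px [368 118  72  71 845] [398.73491124 157.22366864]
grip px [375 211  32  32 508] [385.02165354 228.6988189 ]
grip px [ 262  243   32   87 2524] [277.99841521 288.18383518]
proj 0.027 [281.58816893 276.60306188]
proj 0.044 [281.73407019 297.6690478 ]
```

View pics/w19.png

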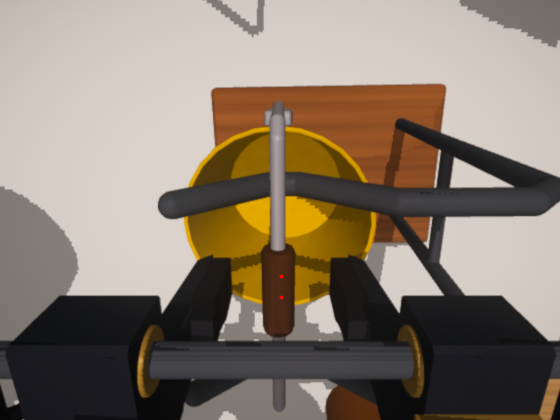

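The fingers are open clear of the sleeve and the pail hangs with its bar in the seats. Next, a straight retreat upward.

Request:
{"op": "arm_command", "data": {"steps": [[[-0.008, 0, 0, 0, 0.5], [-0.012, 0, 0, 0, 0.5], [-0.015, 0, 0, 0, 0.5], [-0.015, 0, 0, 0, 0.5], [-0.015, 0, 0, 0, 0.5], [-0.015, 0, 0, 0, 0.5], [-0.015, 0, 0, 0, 0.5], [-0.015, 0, 0, 0, 0.5], [-0.01, 0, 0, 0, 0.5], [0, 0, 0, 0, 0.5], [0, 0, 0, 0, 0.5], [0, 0, 0, 0, 0.5]]]}}

```text
t: 15.58
tcp_pos: [0.6384, -0.2091, 0.3072]
tcp_rot: [0.51, 0.478, 0.515, -0.497]
ft_force: [0.7, -0.4, 0.1]
width: 0.0442
```

Run:
```python
from h import *
gripworld()
for k in("a","b"):
    A=arm.snapshot("scene");cv2.imwrite("pics/s20%s.png"%k,A)
    if k=="a":
        for _ in range(6):arm.snapshot("top")
d=cv2.absdiff(cv2.imread("pics/s20a.png"),cv2.imread("pics/s20b.png"));print("maxdiff",d.max(),(d.max(2)>40).sum())
sc=cam("scene");c=cam("wrist");W=arm.snapshot("wrist");cv2.imwrite("pics/w20.png",W)
cv2.imwrite("pics/s20c.png",cv2.resize(A[150:400,50:300],None,fx=2.4,fy=2.4,interpolation=2))
def br(im,ymax=420):
    m=cv2.inRange(cv2.cvtColor(im,cv2.COLOR_BGR2HSV),(0,70,20),(14,255,110))
    n,l,s,ce=cv2.connectedComponentsWithStats(m);return [(s[i].tolist(),ce[i].round(1)) for i in range(1,n) if s[i][4]>60]
print(br(A));print(br(W))
print("expected grip px scene",proj(sc,(.636,-.211,.213)),"wrist",proj(c,(.636,-.211,.213)))
```

```text
t 15.5833 grip [ 0.6394 -0.2085  0.3497] stand x,y 0.0035 0.0023 yaw 2.8 F [ 0.7 -0.4  0.1] w 0.04416386561275437
[[-0.024, 0.998, 0.05], [-0.015, 0.049, -0.999], [-1.0, -0.024, 0.014]]
maxdiff 85 250
[([0, 0, 71, 11, 611], array([32.,  4.])), ([369, 41, 14, 43, 121], array([375.5,  61.1])), ([0, 100, 10, 27, 84], array([  3.6, 114.1])), ([297, 217, 19, 11, 105], array([306.3, 221.8])), ([140, 238, 29, 17, 229], array([153.9, 245.6])), ([116, 332, 124, 88, 2607], array([161.2, 373.6])), ([214, 380, 54, 40, 236], array([239.8, 400.8]))]
[([257, 86, 56, 2, 101], array([282.5,  86.5])), ([330, 95, 69, 41, 465], array([373.5, 121.7])), ([335, 149, 49, 53, 852], array([362.2, 175.9])), ([387, 149, 7, 52, 101], array([389.6, 172.6])), ([272, 173, 16, 53, 808], array([279.5, 198.5])), ([491, 295, 69, 47, 97], array([523.6, 317.4])), ([316, 315, 28, 27, 545], array([329.6, 330.5])), ([320, 379, 12, 16, 105], array([324.8, 384.3]))]
expected grip px scene [156.02284628 245.40772473] wrist [280.88010329 197.19285227]
```

View pics/s20c.png

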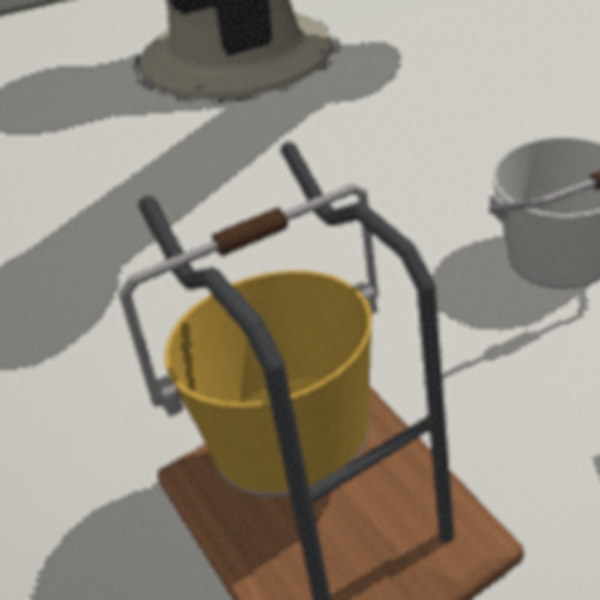

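View pics/w20.png

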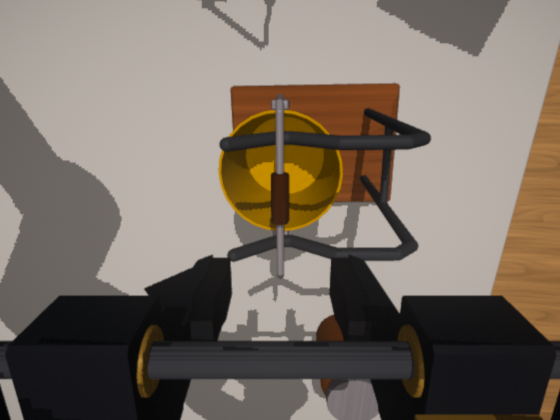

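The grip is within 2 px of the seat centre in both views. I'll let any swing die out, then check that the pail is still.

Request:
{"op": "arm_command", "data": {"steps": [[[-0.003, 0, 0, 0, 0.5], [0, 0, 0, 0, 0.5], [0, 0, 0, 0, 0.5], [0, 0, 0, 0, 0.5], [0, 0, 0, 0, 0.5], [0, 0, 0, 0, 0.5], [0, 0, 0, 0, 0.5], [0, 0, 0, 0, 0.5], [0, 0, 0, 0, 0.5], [0, 0, 0, 0, 0.5], [0, 0, 0, 0, 0.5], [0, 0, 0, 0, 0.5]]]}}

```text
t: 17.03
tcp_pos: [0.6385, -0.2091, 0.3102]
tcp_rot: [0.51, 0.478, 0.515, -0.497]
ft_force: [-0.1, 0.3, -0.3]
width: 0.0437
```

Request:
{"op": "arm_command", "data": {"steps": [[[0, 0, 0, 0, 0.5], [0, 0, 0, 0, 0.5], [0, 0, 0, 0, 0.5], [0, 0, 0, 0, 0.5], [0, 0, 0, 0, 0.5], [0, 0, 0, 0, 0.5], [0, 0, 0, 0, 0.5], [0, 0, 0, 0, 0.5], [0, 0, 0, 0, 0.5], [0, 0, 0, 0, 0.5], [0, 0, 0, 0, 0.5], [0, 0, 0, 0, 0.5]]]}}

```text
t: 18.03
tcp_pos: [0.6385, -0.2091, 0.3103]
tcp_rot: [0.51, 0.478, 0.515, -0.497]
ft_force: [0.2, 0.1, -1.0]
width: 0.044
```

Run:
```python
from h import *
L=[]
for k in range(6):
    A=arm.snapshot("scene")
    h=cv2.cvtColor(A,cv2.COLOR_BGR2HSV);m=cv2.inRange(h,(18,140,80),(32,255,255))[220:370,90:220]
    M=cv2.moments(m,True);g=cv2.moments(cv2.inRange(h,(0,70,20),(14,255,110))[230:262,130:180],True)
    L.append((M["m10"]/M["m00"],M["m01"]/M["m00"],g["m10"]/g["m00"]+130,g["m01"]/g["m00"]+230))
print(np.round(L,2));gripworld()
cv2.imwrite("pics/s21.png",A)
```

```text
[[ 74.87  85.86 154.05 245.57]
 [ 74.88  85.87 154.03 245.6 ]
 [ 74.88  85.87 153.93 245.63]
 [ 74.9   85.88 154.02 245.64]
 [ 74.88  85.89 153.93 245.66]
 [ 74.88  85.83 153.9  245.7 ]]
t 18.3333 grip [ 0.6395 -0.2085  0.3527] stand x,y 0.0036 0.0023 yaw 2.8 F [-1.1 -0.8 -0. ] w 0.04380413621327973
[[-0.024, 0.998, 0.05], [-0.015, 0.049, -0.999], [-1.0, -0.025, 0.013]]
```

View pics/s21.png

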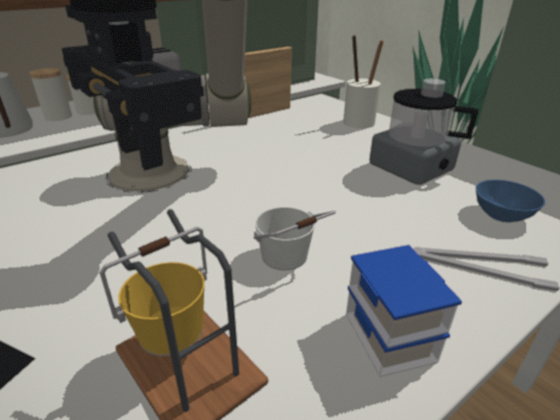

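The pail hangs still with its grip at (154,246), the gripper is clear above, and the white pail still shows at (285,235). Handing in.

Run:
```python
from station import arm
print(arm.hand_in())
```

```text
the job is handed in; nothing more can be done
None
```

The yellow pail is hanging on both hook arms and I handed the job in at about 18 s. `hand_in` gives no verdict, so this rests on my own checks.

**What I did:** I gripped the bail's wooden sleeve and swung it upright with the pail still on the counter, holding it there about half a second. Then I lifted the pail, carried it over to the stand, lowered the crossbar into both seats, released and backed off upward.

**Last checks:**
- **Position:** the grip sits within about 2 px of the expected seat centre in both the scene and wrist views. When it seated, the grip's estimated position was under 2 mm from the middle between the seats and 213 mm up.
- **Stillness:** the pail's image position changed by less than 0.1 px over about 0.3 s.
- **Clearance:** the gripper was open and clear above the pail at hand-in. The white pail is where it was at the start.

**What disagreed along the way:**
- **First grasp missed:** the real fingertips end about 27 mm short of the reported TCP, so the fingers closed just above the sleeve. I corrected for that on the second try.
- **Arm drift:** the arm crept upward by about 1 mm per idle row at times, so I corrected for it by eye and measurement.
- **Pail nudged:** raising the bail slid the yellow pail a few millimetres on the counter.
- **Hook-tip measurements:** a wrist-view check of the hook tips differed from the triangulated position by about 4 mm and gave a yaw of 9° instead of 3°. I kept the triangulated values, and the seating agreed with them.

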